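# Set up a specimen radiograph: clamp the tube, register the blocks, key on

### The arm

A 6-joint arm with a two-finger parallel gripper is mounted at the origin on the work surface. World frame = base frame: x ahead of the robot, y to its left, z up, the work surface at z = 0. Lengths are in m, angles in rad, forces in N, time in s.
With the tool pointing down it reaches from about 0.375 to 0.975 m from the base axis. Payload 3.8 kg.
Tool frame: the origin (TCP) lies at the very end of the fingers, on their centre line; the grasp point (between the pads) lies 19 mm behind it; z points along the fingers, y is the line along which they close (so a half turn about z gives the same grasp; the last joint's range is limited). The gripper opens to 85 mm and grips with 20 to 120 N. Pads are 22 mm wide; open, the fingers measure 114 mm over their backs; the gripper's body (76 mm by 85 mm) begins 54 mm behind the grasp point. The pads swing forward as they close: fully open they stand 13 mm farther back than shut.
Start: joints at [1.176, 0.264, 1.604, -0, 1.274, -0.037], TCP at [0.236, 0.632, 0.231] pointing down, gripper open.
Joint ranges: [-2.63, 2.63], [-0.94, 2.18], [0.31, 2.57], [-1.31, 4.45], [0, 2.66], [-2.55, 2.55]. Speed limits (rad/s): [2.57, 2.57, 3.14, 3.14, 3.14, 3.14].

### API

Orientations are given as a rotation vector (axis times angle).
In Python, from workcell import monitor, viewer, job gives the robot as it stands. The module is installed in compiled form; this text tells all that it offers.
- The arm moves only by the tool step_arm, never from a script. Its argument "series" is one flat list of numbers, 4 for each row, row after row: the shift along the tool's x, y, z in m, then the turn about the tool's z in rad. A call has 1 to 8 rows; each row is the pose to reach, as a shift and turn from the pose commanded when the call began, along the tool's axes at that moment; what a row does not reach only later rows make up. A row lasts 1/8 s, in which the tool goes at most 62.5 mm and 10.7 degrees, less where a joint would pass 70% of its speed; a pose out of reach is approached as far as the arm can. A call with a gripper value outside its range is refused whole. "gripper" is the opening, from 0 (shut) to 1 (fully open), set as the call begins (left out, the last holds). The fingers move at their own pace and stop on an object; "newtons" is the grip in N (left out, the last holds). Time passes only in rows, so rows that repeat a pose let the fingers close. It gives the time, the measured TCP pose, the force, the opening and the grip force at its end, in the units of the state.
- monitor.read_state(): the state, without advancing time (a new reading comes with each control period).
- viewer.read_camera(name): name is "scene" or "side" or "wrist"; returns a dict with "image" (480x640x3 uint8, red, green, blue), "intrinsics" (3x3 intrinsics, pixels), "T" (4x4, takes a point from camera to world coordinates); the wrist camera has in their place "hand_eye" (4x4, takes a point from camera to tool coordinates, whose origin is the TCP and whose axes are the flange's). Camera axes: x right, y up, looking along -z (the intrinsics and any distortion apply to the point x, -y, -z); pixel columns grow to the right and rows downward; lengths in m; the calibration is good to about 2 mm. A picture is of the moment at which its call begins: read the wrist's pose just before it. There is no depth.
- job.finish_job(): hands the job in; it is judged then, once.
Trained networks look in a picture, given as the dict that the camera call returned (one of the last four; its "shot" number tells which), for a name from the list of things; names that differ only in an ending like _2 or _b are one class to them, and where a whole thing is asked for, a point or a joint stands for the part that bears it (a point fixed in the world has none). Each returns a list of dicts, best first, with "score" (0 to 1); they miss things now and then, are a little off and sometimes report something else, mostly with a low value. They report only what shows in the picture. A call takes as long as a camera call. They do not tell look-alikes from the thing itself.
- viewer.boxes_of(picture, label): "extent" ([centre column, centre row, width, height] in pixels, round what is visible of it).
- viewer.spot_point(picture, label): "point" ([column, row] in pixels: a listed point, or the origin of a listed thing).
The state is a dict: "time": time; "q": joint angles; "joint_vel": joint speeds; "joint_torque": joint torques, N m; "tool_pos": TCP position; "tcp_rot": TCP orientation; "wrist_force": force on the tool from outside, world axes, zero at the start; "torque": the same for the moment, N m; "width": opening from 0.0 (shut) to 1.0 (fully open); "grip_force": force on a finger pad.
Only numpy, scipy, OpenCV 4.12 (cv2) and the standard library are available. Lean on these libraries where they do the work, as an engineer would, in place of code of your own. Each camera call takes 0.05 s, during which the arm holds its last target. There are 200 camera calls.

### The job

Set up the specimen radiograph: lay the specimen tube in the cradle on the detector panel, swing the clamp's hinged half over it until it is fully closed, and then swing the bolt up into the fork. Put every resin specimen block that is on the counter into a nest of its own on the panel, lying flat and pushed firmly home against all three locating pins of that nest. Only when all of that is set, take the key from the white rack, push it into the control unit's key switch down to its collar, turn it a quarter turn clockwise to its stop (on) and leave it there; do not shift or knock over the other things on the counter.

Things in the scene. Friction and masses are not known exactly. Their poses are not given: they have to be found in the camera images.
- stage: white detector panel, dark top, fixed on the counter: 210 (x) x 300 (y) x 18 mm thick; origin under its middle, z up. On its +y half, along x, the tube cradle: clamp with V saddle (28 mm wide, at x = -60 mm) and plain V rest (14 mm wide, x = +60 mm); between them nothing stands above 25 mm. The Vs centre a tube lowered up to 8 mm off. On its -y half three nests in a row along x, 70 mm apart
- tube_seat (a point): fixed on the panel: where the middle of the specimen tube's axis must be when it lies in the cradle (half-way between clamp and rest; 85 mm above the counter); frame parallel to the panel's, the tube lies along x
- nest1 (a point): nest 1 (nearest the robot): where a block's centre must be, 32 mm above the counter; frame as the panel's. The block's 64 mm length lies along y. Steel pins, 8 mm thick, 12 mm high: two at its +x long side (24 mm in +x, 22 mm either side in y; 36 mm free between, room for a finger), one at its -y end (36 mm in -y). Any block fits any nest
- nest2 (a point): nest 2 (middle): where a block's centre must be, 32 mm above the counter; frame as the panel's. The block's 64 mm length lies along y. Steel pins, 8 mm thick, 12 mm high: two at its +x long side (24 mm in +x, 22 mm either side in y; 36 mm free between, room for a finger), one at its -y end (36 mm in -y). Any block fits any nest
- nest3 (a point): nest 3 (farthest): where a block's centre must be, 32 mm above the counter; frame as the panel's. The block's 64 mm length lies along y. Steel pins, 8 mm thick, 12 mm high: two at its +x long side (24 mm in +x, 22 mm either side in y; 36 mm free between, room for a finger), one at its -y end (36 mm in -y). Any block fits any nest
- clamp_half (a joint): hinged half of the clamp (grey arch, 28 mm wide, with a forked lug at its free end): 0 = closed over the tube (stop), grows as it opens up and back towards the nests (to -y), about 2 rad at the start, 2.3 at most. A stiff hinge: it stays where it is left and needs about 2 to 3 N at the lug
- clamp_hinge (a point): fixed, on the axis of the half's hinge (the axis runs along the panel's x), in the middle of the clamp's width, 34 mm to -y of the tube's axis and at its height
- clamp_lug (a point): on the half: middle of its forked lug, 81 mm from the hinge. The lug is 30 mm wide in the panel's x (good to pinch across), 12 mm thick and reaches 11 mm farther out; its slot for the bolt is 12 mm wide. Closed, it points to +y and lies 6 mm above the height of the tube's axis. Its frame turns with the half
- swing_bolt (a joint): swing bolt on the other (+y) side of the clamp: 0 = upright in the fork's slot (stop), grows as it swings down and outwards (to +y), 1.2 to 1.7 rad at the start. A stiff hinge: it stays where it is left and needs about 1 to 2 N at its knob
- bolt_hinge (a point): fixed, on the axis of the bolt's hinge (along the panel's x), 44 mm to +y of the tube's axis, 58 mm above the counter
- bolt_knob (a point): on the bolt: middle of its black round knob, 18 mm thick and 38 mm long, 65 mm from the hinge. Upright, the knob's underside stands 4 mm above the lug and its middle 26 mm above the lug's top. Its z points along the bolt, away from the hinge
- tube_mid (a point): loose specimen tube, 0.28 kg, clear, with a bone inside: 200 mm long along its x, 40 mm in diameter, with a white square end cap 46 x 46 x 14 mm on each end (so it does not roll). The point is the middle of its axis, 23 mm above the counter as it lies
- block1_mid (a point): loose block of pale resin with a piece of bone cast in it, 0.09 kg: 64 mm (its x) x 40 mm (its y) x 28 mm high (its z); the point is its centre. All three blocks are alike; one to three of them are there
- block2_mid (a point): loose block of pale resin with a piece of bone cast in it, 0.09 kg: 64 mm (its x) x 40 mm (its y) x 28 mm high (its z); the point is its centre. All three blocks are alike; one to three of them are there
- block3_mid (a point): loose block of pale resin with a piece of bone cast in it, 0.09 kg: 64 mm (its x) x 40 mm (its y) x 28 mm high (its z); the point is its centre. All three blocks are alike; one to three of them are there
- key_bow (a point): loose key, 76 mm high, standing blade down in a white bench rack (90 x 46 x 40 mm): middle of its flat black bow, 36 mm wide (its x), 8 mm thick (its y), 38 mm high; z up, away from the blade. Below the bow a collar 6 mm high, then a steel blade 32 mm long, 13 x 4 mm, the last 9 mm narrowed to 9 x 2.4 mm. In the rack its collar sits on the rack's top; lift it 34 mm to free it
- key_collar (a point): on the key's axis, underside of its collar (25 mm below key_bow): 32 mm above the blade's tip; frame as key_bow
- key_switch (a joint): rotor of the key switch in the flat top of the white X-ray control unit, a box 130 x 110 x 70 mm high fixed on the counter; on the side away from the robot a display hood 22 mm high begins 46 mm from the switch's axis. Value: 0 = off (stop), grows clockwise seen from above, 1.571 = on (stop); at the start 0 to 0.2. It stays where it is left; turning it takes about 0.04 N m
- keyhole (a point): on the rotor's upright axis, at its top face, 76 mm above the counter (6 mm above the unit's top): mouth of the key slot, 16 mm along the rotor's x and 6.4 mm along its y, 36 mm deep. Its frame turns with the rotor; the key enters with its x along the rotor's x, either way round
- jar: bystander: clear jar with a yellow lid, 54 mm across, 55 mm high
- pill_pot: bystander: amber pill pot, 44 mm across, 75 mm high
- reagent: bystander: white bottle, 60 mm across, 130 mm high
- carton: bystander: white carton, 110 x 70 x 60 mm
Things that resemble listed ones, but are neither listed nor needed, are in the scene too. Leave any green or pink look-alike of the part that bears key_switch alone. What is shaped like the part that bears block2_mid but orange is not meant.

How it is judged:
By the outcome, as a careful person would: the job done as asked, in the order asked, and still so for the second after the job is handed in, with the robot touching nothing.
Of block1, block2, block3 only 1 to 3 are there at a start; the rules pass over those that are not, and their reading is None.
At some moment in a run one of block1, block2, block3 may be knocked a few centimetres aside while the robot is not near it.
It also fails if it takes over 210 s, if anything falls off the work surface, if the arm or the gripper's body presses on something with over 40 N, if the wrist force passes 120 N, or if a joint passes its speed limit or range.

## Working session

There is one attempt and no reset: what is moved stays moved. The work goes in short steps, Python scripts to look and compute and a tool call to move; the robot and the scene stay as the last step left them, time stands still between calls to the robot, and variables do not carry over. Pictures are saved under pics/ and viewed, at most 14 in all, crops included, and the job is handed in when it is done.

Besides the shell and the picture viewer there is one more tool, called after "Call:" as a command line: name --argument value ..., lists and objects as JSON in quotes. step_arm: Moves the arm, as the interface text tells. Its arguments: {"type":"object","properties":{"series":{"type":"array"},"gripper":{"type":"number"},"newtons":{"type":"number"}},"required":["series"]}

```bash
mkdir -p pics; cat > h.py <<'E'
import numpy as np, cv2
from scipy.spatial.transform import Rotation as R
from workcell import monitor, viewer, job
def camT(p,s=None):
    if 'T' in p: return np.array(p['T'])
    T=np.eye(4);T[:3,:3]=R.from_rotvec(s['tcp_rot']).as_matrix();T[:3,3]=s['tool_pos'];return T@np.array(p['hand_eye'])
def shot(n):
    s=monitor.read_state();p=viewer.read_camera(n);p['TT']=camT(p,s);return p
def save(p,f,crop=None,sc=1):
    im=cv2.cvtColor(p['image'],cv2.COLOR_RGB2BGR)
    if crop: x0,y0,x1,y1=crop;im=im[y0:y1,x0:x1]
    cv2.imwrite('pics/'+f,cv2.resize(im,None,fx=sc,fy=sc,interpolation=cv2.INTER_CUBIC) if sc!=1 else im)
def ray(p,uv):
    K=np.array(p['intrinsics']);d=np.linalg.inv(K)@[uv[0],uv[1],1];T=p['TT']
    return T[:3,3],T[:3,:3]@(d*[1,-1,-1])
def at_z(p,uv,z):
    o,d=ray(p,uv);return o+d*(z-o[2])/d[2]
def proj(p,X):
    T=np.linalg.inv(p['TT']);c=T[:3,:3]@np.array(X)+T[:3,3];c=c*[1,-1,-1];u=np.array(p['intrinsics'])@c;return u[:2]/u[2]
def tri(obs):
    A=np.zeros((3,3));b=np.zeros(3)
    for p,uv in obs:
        o,d=ray(p,uv);d=d/np.linalg.norm(d);M=np.eye(3)-np.outer(d,d);A+=M;b+=M@o
    return np.linalg.solve(A,b)
E
python3 - <<'E'
from h import *
np.set_printoptions(precision=3,suppress=True)
s=monitor.read_state();print(s['tool_pos'],s['tcp_rot'],s['width'])
for n in ['scene','side']:
    p=shot(n);save(p,n+'0.png');print(n,p['TT'][:3,3],p.keys(),np.array(p['intrinsics'])[0])
    for l in ['stage','tube_seat','nest1','nest2','nest3','clamp_hinge','clamp_lug','bolt_hinge','bolt_knob','tube_mid','block1_mid','key_bow','key_collar','keyhole']:
        print(l,[(np.round(d['point']).astype(int).tolist(),round(d['score'],2)) for d in viewer.spot_point(p,l)][:5])
E
```

```text
[0.236 0.632 0.23 ] [-0.559 -3.091  0.003] 0.9993650460765207
scene [ 1.216 -0.161  1.372] dict_keys(['image', 'intrinsics', 'T', 'shot', 'TT']) [552.076   0.    315.369]
stage [([284, 313], 0.73)]
tube_seat [([314, 297], 0.74), ([281, 270], 0.39)]
nest1 [([250, 342], 0.96), ([237, 298], 0.81), ([245, 318], 0.72)]
nest2 [([250, 342], 0.96), ([237, 298], 0.81), ([245, 318], 0.72)]
nest3 [([250, 342], 0.96), ([237, 298], 0.81), ([245, 318], 0.72)]
clamp_hinge [([294, 278], 0.72)]
clamp_lug [([280, 265], 0.73)]
bolt_hinge [([322, 276], 0.92), ([416, 224], 0.71), ([352, 215], 0.61)]
bolt_knob [([348, 269], 0.44)]
tube_mid [([132, 289], 0.81), ([186, 359], 0.53)]
block1_mid [([198, 264], 0.79)]
key_bow [([350, 209], 0.51)]
key_collar [([131, 290], 0.64), ([351, 215], 0.49)]
keyhole [([420, 230], 0.65), ([475, 209], 0.64), ([390, 168], 0.63), ([251, 342], 0.56), ([352, 208], 0.49)]
side [ 0.124 -0.625  0.854] dict_keys(['image', 'intrinsics', 'T', 'shot', 'TT']) [472.894   0.    319.358]
stage [([386, 282], 0.8), ([383, 317], 0.31), ([298, 270], 0.22)]
tube_seat [([373, 238], 0.62)]
nest1 [([409, 303], 0.94), ([434, 298], 0.93), ([382, 315], 0.6)]
nest2 [([409, 303], 0.94), ([434, 298], 0.93), ([382, 315], 0.6)]
nest3 [([409, 303], 0.94), ([434, 298], 0.93), ([382, 315], 0.6)]
clamp_hinge [([355, 254], 0.88)]
clamp_lug [([366, 240], 0.83)]
bolt_hinge [([340, 239], 0.6), ([336, 201], 0.31)]
bolt_knob [([330, 219], 0.6)]
tube_mid [([421, 462], 0.63), ([300, 268], 0.6)]
block1_mid [([341, 379], 0.76), ([471, 415], 0.75)]
key_bow [([249, 225], 0.71), ([471, 412], 0.37)]
key_collar [([257, 228], 0.54)]
keyhole [([268, 172], 0.51), ([243, 141], 0.51), ([193, 196], 0.46)]
```

View pics/scene0.png

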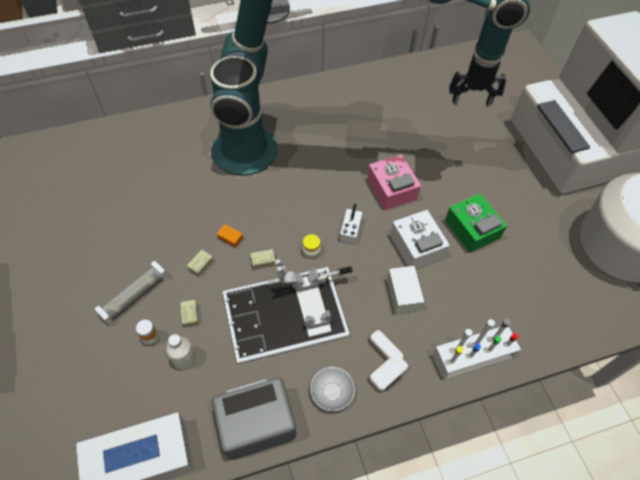

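View pics/side0.png

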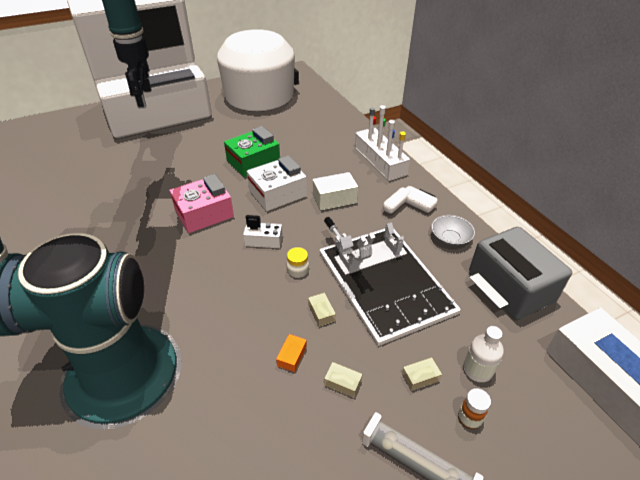

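The scene view shows three pale blocks at (200,262), (262,258) and (189,312). The orange block at (230,235) is the look-alike. The tube is at (132,291), the panel at (285,313), and the rack with the key at (352,215). The white unit is at (420,236), with pink (394,181) and green (476,222) look-alikes beside it; white is the one described.

```bash
python3 - <<'E'
from h import *
np.set_printoptions(precision=3,suppress=True)
a=shot('scene');b=shot('side')
for n,uv,z in [('c1',(223,290),.018),('c2',(330,269),.018),('c3',(347,325),.018),('c4',(237,358),.018),('blkA',(200,260),.028),('blkB',(262,256),.028),('blkC',(189,310),.028),('tubeend1',(101,313),.04),('tubeend2',(159,269),.04),('bow',(352,209),.06),('collar',(351,216),.04),('hole',(418,226),.076),('jar',(312,240),.055),('pot',(145,326),.075),('reag',(178,342),.13),('carton',(405,275),.06),('orange',(230,234),.028)]:
    print(n,at_z(a,uv,z))
print('side blk',at_z(b,(322,306),.028),at_z(b,(343,376),.028),at_z(b,(421,371),.028))
print('tri bow',tri([(a,(352,210)),(b,(252,224))]),'hole',tri([(a,(418,226)),(b,(269,174))]),'knob',tri([(a,(346,270)),(b,(330,222))]),'lug',tri([(a,(280,265)),(b,(366,240))]))
E
```

```text
c1 [ 0.489 -0.178  0.018]
c2 [0.513 0.123 0.018]
c3 [0.687 0.112 0.018]
c4 [ 0.69  -0.186  0.018]
blkA [ 0.383 -0.219  0.028]
blkB [ 0.422 -0.05   0.028]
blkC [ 0.526 -0.277  0.028]
tubeend1 [ 0.473 -0.497  0.04 ]
tubeend2 [ 0.386 -0.331  0.04 ]
bow [0.364 0.238 0.06 ]
collar [0.374 0.233 0.04 ]
hole [0.485 0.392 0.076]
jar [0.429 0.096 0.055]
pot [ 0.561 -0.387  0.075]
reag [ 0.653 -0.309  0.13 ]
carton [0.612 0.302 0.06 ]
orange [ 0.323 -0.119  0.028]
side blk [ 0.425 -0.052  0.028] [ 0.384 -0.221  0.028] [ 0.526 -0.28   0.028]
tri bow [0.372 0.234 0.063] hole [0.485 0.391 0.076] knob [0.552 0.154 0.061] lug [ 0.54  -0.026  0.159]
```

```bash
cat >> h.py <<'E'
def plan(x,y,z,psi=None,s=None,quiet=False):
    """print tool-axis shift and turn to put TCP at xyz with tool y along world angle psi (mod pi)"""
    s=s or monitor.read_state();M=R.from_rotvec(s['tcp_rot']).as_matrix()
    d=M.T@(np.array([x,y,z])-s['tool_pos']);p0=np.arctan2(M[1,1],M[0,1]);t=0;q6=s['q'][5]
    q1=np.arctan2(y,x)
    if psi is not None:
        c=[psi+k*np.pi for k in(-3,-2,-1,0,1,2,3)]
        psi=min(c,key=lambda c:abs(q1-c)+ .01*abs(c-p0)); t=-(psi-p0); t=(t+np.pi)%(2*np.pi)-np.pi if abs(t)>np.pi else t
    print('shift',np.round(d,4),'turn',round(t,3),'rows',round(np.linalg.norm(d)/.0625,1),round(abs(t)/.187,1),'q6',round(q6,2),'y-ang',round(p0,3))
E
python3 - <<'E'
from h import *
np.set_printoptions(precision=3,suppress=True)
p=shot('wrist');print(p['hand_eye'],p['intrinsics'])
plan(.56,-.03,.40,1.571)
E
```

```text
[[ 0.     0.953  0.304  0.078]
 [ 1.    -0.001  0.001 -0.   ]
 [ 0.002  0.304 -0.953 -0.143]
 [ 0.     0.     0.     1.   ]] [[406.287   0.    328.493]
 [  0.    406.287 243.87 ]
 [  0.      0.      1.   ]]
shift [-0.535 -0.507 -0.169] turn 2.784 rows 12.1 14.9 q6 -0.04 y-ang 1.213
```

Call:
step_arm --series '[-0.3, -0.29, -0.1, 0, -0.3, -0.29, -0.1, 0, -0.3, -0.29, -0.1, 0, -0.3, -0.29, -0.1, 0, -0.3, -0.29, -0.1, 0, -0.3, -0.29, -0.1, 0, -0.3, -0.29, -0.1, 0, -0.3, -0.29, -0.1, 0]'

```text
time: 2.65
tool_pos: [0.4177, 0.253, 0.3331]
tcp_rot: [0.567, 3.087, 0.002]
wrist_force: [-0.2, 0.8, 0.2]
width: 0.999
grip_force: 0.0
```

Call:
step_arm --series '[-0.235, -0.217, -0.069, -0.36, -0.235, -0.217, -0.069, -0.36, -0.235, -0.217, -0.069, -0.36, -0.235, -0.217, -0.069, -0.36, -0.235, -0.217, -0.069, -0.36, -0.235, -0.217, -0.069, -0.36, -0.235, -0.217, -0.069, -0.36, -0.235, -0.217, -0.069, -0.36]'

```text
time: 3.65
tool_pos: [0.5596, -0.0286, 0.3996]
tcp_rot: [0.005, -3.14, -0.002]
wrist_force: [-1.2, -0.5, -0.0]
width: 1.0
grip_force: 0.0
```

```bash
python3 - <<'E'
from h import *
np.set_printoptions(precision=3,suppress=True)
s=monitor.read_state();print(s['time'],s['tool_pos'],s['tcp_rot'],s['wrist_force'])
p=shot('wrist');save(p,'w1.png')
for l in ['stage','tube_seat','nest1','clamp_hinge','clamp_lug','bolt_hinge','bolt_knob']:
    print(l,[(np.round(d['point']).astype(int).tolist(),round(d['score'],2)) for d in viewer.spot_point(p,l)][:4])
E
```

```text
3.65 [ 0.56  -0.029  0.4  ] [ 0.005 -3.14  -0.002] [-1.204 -0.486 -0.009]
stage [([324, 208], 0.61), ([362, 171], 0.5), ([478, 175], 0.22), ([570, 17], 0.2)]
tube_seat [([563, 237], 0.68), ([389, 228], 0.58)]
nest1 [([240, 152], 0.96), ([246, 212], 0.65), ([245, 258], 0.62), ([570, 17], 0.57)]
clamp_hinge [([363, 171], 0.88)]
clamp_lug [([332, 184], 0.61)]
bolt_hinge [([426, 176], 0.67)]
bolt_knob [([479, 177], 0.67)]
```

View pics/w1.png

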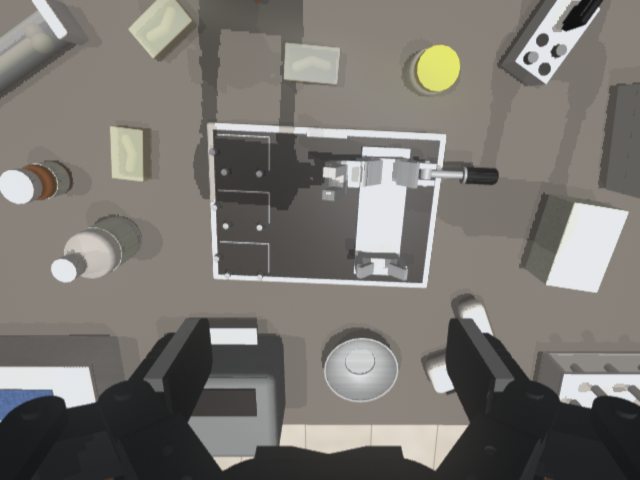

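```bash
cat >> h.py <<'E'
from scipy.optimize import least_squares
def fitpanel(p,cs):
    P=np.array([at_z(p,c,.018)[:2] for c in cs]);L=np.array([[-.105,-.15],[-.105,.15],[.105,.15],[.105,-.15]])
    f=lambda v:((L@np.array([[np.cos(v[2]),np.sin(v[2])],[-np.sin(v[2]),np.cos(v[2])]])+v[:2])-P).ravel()
    r=least_squares(f,[*P.mean(0),0]);return r.x,f(r.x)
def blocks(p,z=.028):
    """pale yellow blobs: centre & long-axis angle on top plane"""
    hsv=cv2.cvtColor(p['image'],cv2.COLOR_RGB2HSV);m=cv2.inRange(hsv,(20,28,120),(45,120,255));m=cv2.morphologyEx(m,cv2.MORPH_OPEN,np.ones((5,5)))
    out=[]
    for c in cv2.findContours(m,cv2.RETR_EXTERNAL,cv2.CHAIN_APPROX_NONE)[0]:
        if cv2.contourArea(c)<300: continue
        W=np.array([at_z(p,q[0],z)[:2] for q in c])*1000
        (cx,cy),(w,h),a=cv2.minAreaRect(W.astype(np.float32));a=np.deg2rad(a if w>h else a+90)
        out.append((cx/1000,cy/1000,max(w,h),min(w,h),(a+np.pi/2)%np.pi-np.pi/2,c.mean(0)[0]))
    return out
E
python3 - <<'E'
from h import *
np.set_printoptions(precision=4,suppress=True)
p=shot('wrist')
# refine corners with subpixel
g=cv2.cvtColor(p['image'],cv2.COLOR_RGB2GRAY)
c0=np.array([(209,124),(446,134),(428,287),(213,281)],np.float32)
print(fitpanel(p,c0))
# lines: bright-pixel edges along outer sides
for b in blocks(p): print(np.round(b[:5],3),b[5])
v,_=fitpanel(p,c0)
Rz=R.from_rotvec([0,0,v[2]]).as_matrix()
for n,L in [('seat',(0,.0,.085)),('n1',(-.07,-.1,.018))]: print(n,proj(p,Rz@L+[v[0],v[1],0]))
print(at_z(p,(363,171),.085),at_z(p,(426,176),.058), 'pins',[at_z(p,q,.030)[:2] for q in [(225,172),(259,174),(214,152),(226,226),(260,228),(215,207),(228,275),(261,276),(217,258)]])
save(p,'c1.png',(195,110,515,300),2.5)
E
```

```text
(array([ 0.604 , -0.0364, -0.0362]), array([-0.0003, -0.0033, -0.0004,  0.0014,  0.0018,  0.0002, -0.0011,
        0.0017]))
[ 0.529 -0.281 65.602 40.566 -0.134] [127.5723 152.6687]
[ 0.452  0.087 63.321 29.97   1.07 ] [428.0279  86.3073]
[ 0.447  0.057 50.29  20.027  0.594] [403.3495  82.8447]
[ 0.384 -0.222 65.239 40.415 -0.879] [158.7635  24.1689]
seat [323.398  224.1348]
n1 [247.2799 154.1332]
[0.5423 0.008  0.085 ] [0.5516 0.0854 0.058 ] pins [array([ 0.5514, -0.1607]), array([ 0.5538, -0.1181]), array([ 0.5269, -0.1725]), array([ 0.6216, -0.1646]), array([ 0.6242, -0.1202]), array([ 0.5963, -0.1769]), array([ 0.6906, -0.1669]), array([ 0.6919, -0.1221]), array([ 0.6661, -0.1799])]
```

View pics/c1.png

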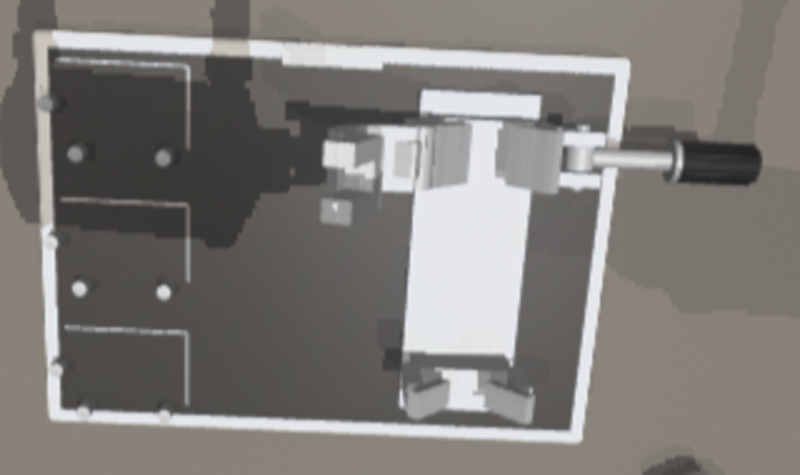

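```bash
python3 - <<'E'
from h import *
np.set_printoptions(precision=4,suppress=True)
p=shot('wrist')
f=lambda c:(c[0]/2.5+195,c[1]/2.5+110)
c0=[f(c) for c in [(36,33),(629,60),(578,439),(53,420)]]
v,r=fitpanel(p,c0);print('panel',v,r)
pins=np.array([at_z(p,f(c),.030)[:2] for c in [(45,101),(77,152),(164,157),(54,240),(81,287),(165,291),(57,368),(85,410),(165,413)]])
L=np.array([(0,-.036),(.024,-.022),(.024,.022)])
L=np.vstack([L+[k*.07,0] for k in(-1,0,1)])
g=lambda v:(L@np.array([[np.cos(v[2]),np.sin(v[2])],[-np.sin(v[2]),np.cos(v[2])]])+v[:2]-pins).ravel()
q=least_squares(g,[.6,-.14,0]);print('nest2',q.x,g(q.x))
# V upper outer edges etc, z guess
M=R.from_rotvec([0,0,v[2]]).as_matrix().T
for n,c,z in [('V L',(450,150),.085),('V R',(530,155),.085),('rest L',(425,395),.085),('rest R',(508,392),.085),('bhinge',(580,160),.058),('knob end',(757,163),.058),('knob in',(680,160),.058),('lug',(340,155),.15),('lug2',(337,211),.15),('restmid',(465,390),.05)]:
    w=at_z(p,f(c),z);print(n,w, M@(w-[v[0],v[1],0]))
E
```

```text
panel [ 0.6021 -0.0357 -0.0402] [-0.0018 -0.0026 -0.0018  0.0019  0.0026  0.0033  0.001  -0.0027]
nest2 [ 0.5966 -0.1399 -0.0423] [ 0.0002  0.0008 -0.0002 -0.0002 -0.0007  0.0002  0.0001 -0.001  -0.0003
 -0.0001 -0.0005  0.      0.0001  0.0001  0.0005 -0.0002  0.0007  0.0004]
V L [0.5412 0.0212 0.085 ] [-0.0631  0.0544  0.085 ]
V R [0.5434 0.0572 0.085 ] [-0.0625  0.0904  0.085 ]
rest L [0.6586 0.0136 0.085 ] [0.0544 0.0515 0.085 ]
rest R [0.6569 0.0536 0.085 ] [0.0511 0.0914 0.085 ]
bhinge [0.5493 0.0862 0.058 ] [-0.0577  0.1197  0.058 ]
knob end [0.5504 0.1705 0.058 ] [-0.06    0.2039  0.058 ]
knob in [0.5491 0.1337 0.058 ] [-0.0598  0.1671  0.058 ]
lug [ 0.5349 -0.0283  0.15  ] [-0.0675  0.0047  0.15  ]
lug2 [ 0.5567 -0.0294  0.15  ] [-0.0457  0.0045  0.15  ]
restmid [0.6692 0.0376 0.05  ] [0.0641 0.0759 0.05  ]
```

Pins fit to within 1 mm, giving nest2 at (0.597,-0.140) with yaw -0.042. The crop shows the hinged half open at (340,155) and the bolt down at (720,160). Tube next.

```bash
python3 - <<'E'
from h import *
plan(.43,-.414,.25,.48)
E
```

```text
shift [ 0.1309 -0.3839  0.1504] turn 1.093 rows 6.9 5.8 q6 -1.67 y-ang 1.573
```

Call:
step_arm --series '[0.131, -0.384, 0.15, 1.093, 0.131, -0.384, 0.15, 1.093, 0.131, -0.384, 0.15, 1.093, 0.131, -0.384, 0.15, 1.093, 0.131, -0.384, 0.15, 1.093, 0.131, -0.384, 0.15, 1.093, 0.131, -0.384, 0.15, 1.093, 0.131, -0.384, 0.15, 1.093]'

```text
time: 5.15
tool_pos: [0.4272, -0.4166, 0.2476]
tcp_rot: [-1.634, -2.678, -0.0]
wrist_force: [-0.7, 0.9, -0.1]
width: 0.999
grip_force: 0.0
```

```bash
python3 - <<'E'
from h import *
np.set_printoptions(precision=4,suppress=True)
s=monitor.read_state();print(s['time'],s['tool_pos'],s['tcp_rot'],s['q'])
p=shot('wrist');save(p,'w2.png')
for l in ['tube_mid','block1_mid']:
    print(l,[(np.round(d['point']).astype(int).tolist(),round(d['score'],2),at_z(p,d['point'],.023)) for d in viewer.spot_point(p,l)][:4])
print(viewer.boxes_of(p,'tube_mid')[:2])
E
```

```text
5.15 [ 0.4272 -0.4166  0.2476] [-1.6342 -2.6783 -0.0003] [-0.8141  0.1098  1.755  -0.0009  1.2808 -1.289 ]
tube_mid []
block1_mid []
[{'extent': [327.4, 195.2, 65.1, 225.5], 'score': 0.74}]
```

View pics/w2.png

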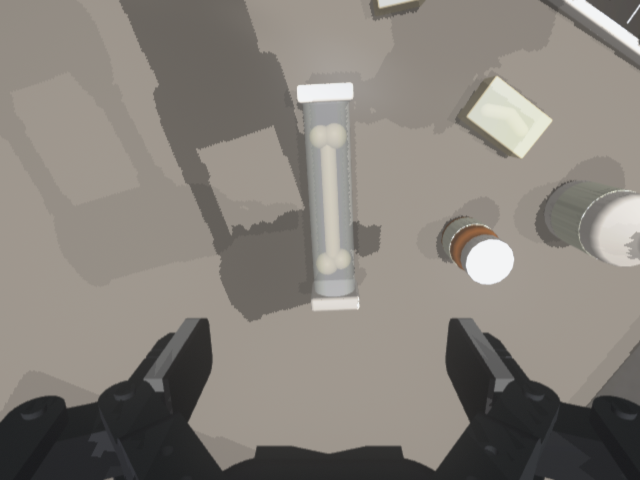

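```bash
python3 - <<'E'
from h import *
np.set_printoptions(precision=4,suppress=True)
p=shot('wrist')
a=at_z(p,(325,84.5),.046);b=at_z(p,(335.5,301),.046);print(a,b,np.linalg.norm(a-b),np.arctan2(*(a-b)[[1,0]]))
for q in [(306,190),(352,190)]: print(at_z(p,q,.023))
m=(a+b)/2;plan(m[0],m[1],.007,np.arctan2(*(a-b)[[1,0]])-np.pi/2)
E
```

```text
[ 0.3817 -0.327   0.046 ] [ 0.478  -0.4913  0.046 ] 0.19048457624623655 2.100867054168219
[ 0.407  -0.4142  0.023 ]
[ 0.4445 -0.3947  0.023 ]
shift [0.0045 0.0011 0.2443] turn -0.049 rows 3.9 0.3 q6 -1.29 y-ang 0.481
```

```bash
python3 - <<'E'
from h import *
np.set_printoptions(precision=4,suppress=True)
p=shot('wrist')
a=at_z(p,(325,84.5),.046);b=at_z(p,(335.5,310.5),.046);print(a,b,np.linalg.norm(a-b),np.arctan2(*(a-b)[[1,0]]))
m=(a+b)/2;plan(m[0],m[1],.007,np.arctan2(*(a-b)[[1,0]])-np.pi/2)
E
```

```text
[ 0.3819 -0.3269  0.046 ] [ 0.483  -0.5001  0.046 ] 0.20055415465704488 2.0993435433179624
shift [-0.0005  0.0013  0.2443] turn -0.047 rows 3.9 0.3 q6 -1.29 y-ang 0.482
```

Call:
step_arm --series '[0, 0.001, 0.12, -0.047, 0, 0.001, 0.12, -0.047, 0, 0.001, 0.2, -0.047, 0, 0.001, 0.2, -0.047, 0, 0.001, 0.242, -0.047, 0, 0.001, 0.242, -0.047]'

```text
time: 6.2
tool_pos: [0.4299, -0.4121, 0.0071]
tcp_rot: [-1.563, -2.72, -0.002]
wrist_force: [0.7, -0.0, 0.8]
width: 1.0
grip_force: 0.0
```

Call:
step_arm --series '[0, 0, 0, 0, 0, 0, 0, 0, 0, 0, 0, 0, 0, 0, 0, 0, 0, 0, 0, 0, 0, 0, 0, 0]' --gripper 0.2 --newtons 35

```text
time: 6.95
tool_pos: [0.4318, -0.4155, 0.011]
tcp_rot: [1.564, 2.72, -0.002]
wrist_force: [-1.9, 0.7, 6.3]
width: 0.453
grip_force: 35.0
```

Call:
step_arm --series '[0, 0, -0.05, 0, 0, 0, -0.1, 0, 0, 0, -0.16, 0, 0, 0, -0.22, 0, 0, 0, -0.22, 0]'

```text
time: 7.58
tool_pos: [0.4336, -0.4169, 0.2366]
tcp_rot: [1.559, 2.711, -0.006]
wrist_force: [1.3, 0.2, -3.9]
width: 0.453
grip_force: 37.4
```

```bash
python3 - <<'E'
from h import *
plan(.6053,.0392,.22,1.529)
E
```

```text
shift [0.3081 0.3777 0.0136] turn -1.002 rows 7.8 5.4 q6 -1.33 y-ang 0.527
```

Call:
step_arm --series '[0.308, 0.378, 0.014, -1.002, 0.308, 0.378, 0.014, -1.002, 0.308, 0.378, 0.014, -1.002, 0.308, 0.378, 0.014, -1.002, 0.308, 0.378, 0.014, -1.002, 0.308, 0.378, 0.014, -1.002, 0.308, 0.378, 0.014, -1.002, 0.308, 0.378, 0.014, -1.002]'

```text
time: 8.57
tool_pos: [0.6017, 0.045, 0.2126]
tcp_rot: [-0.064, -3.139, -0.0]
wrist_force: [-0.4, -0.5, -3.2]
width: 0.453
grip_force: 37.3
```

Call:
step_arm --series '[0, 0, 0.03, 0, 0, 0, 0.03, 0, 0, 0, 0.03, 0]'

```text
time: 8.95
tool_pos: [0.6018, 0.042, 0.1839]
tcp_rot: [-0.067, -3.139, 0.0]
wrist_force: [-0.1, 0.7, -1.7]
width: 0.452
grip_force: 37.3
```

```bash
python3 - <<'E'
from h import *
np.set_printoptions(precision=4,suppress=True)
plan(.6053,.0392,.13,1.529)
p=shot('wrist');save(p,'w3.png')
E
```

```text
shift [-0.0037 -0.0027  0.0539] turn -0.001 rows 0.9 0.0 q6 -1.5 y-ang 1.528
```

View pics/w3.png

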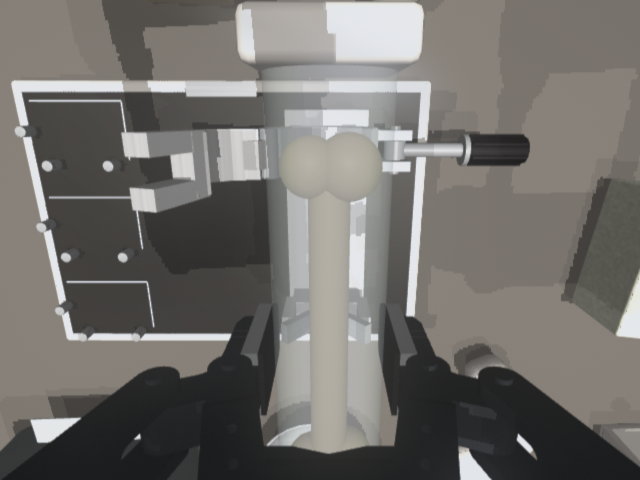

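Tube is held centred over the Vs: column 330 against a V centre of 327. Lowering.

Call:
step_arm --series '[-0.004, -0.003, 0.054, 0, -0.004, -0.003, 0.07, 0, -0.004, -0.003, 0.085, 0, -0.004, -0.003, 0.096, 0, -0.004, -0.003, 0.104, 0, -0.004, -0.003, 0.111, 0, -0.004, -0.003, 0.111, 0]'

```text
time: 9.88
tool_pos: [0.6067, 0.0396, 0.0735]
tcp_rot: [0.065, 3.14, 0.0]
wrist_force: [-0.0, -0.5, -2.7]
width: 0.457
grip_force: 37.3
```

Call:
step_arm --series '[0, 0, 0.002, 0, 0, 0, 0.004, 0, 0, 0, 0.004, 0]'

```text
time: 10.25
tool_pos: [0.6071, 0.0399, 0.0729]
tcp_rot: [0.066, 3.139, 0.001]
wrist_force: [-8.3, 2.4, 14.2]
width: 0.454
grip_force: 39.1
```

Call:
step_arm --series '[0, 0, -0.004, 0, 0, 0, -0.004, 0, 0, 0, -0.004, 0, 0, 0, -0.004, 0]' --gripper 1

```text
time: 10.75
tool_pos: [0.6062, 0.0392, 0.0729]
tcp_rot: [-0.066, -3.14, 0.0]
wrist_force: [0.4, -0.8, 0.1]
width: 0.998
grip_force: 0.0
```

Call:
step_arm --series '[0, 0, -0.05, 0, 0, 0, -0.1, 0, 0, 0, -0.15, 0, 0, 0, -0.2, 0, 0, 0, -0.2, 0, 0, 0, -0.2, 0]'

```text
time: 11.5
tool_pos: [0.6061, 0.0393, 0.2727]
tcp_rot: [-0.066, -3.14, 0.0]
wrist_force: [0.5, -0.5, -1.6]
width: 1.001
grip_force: 0.0
```

```bash
python3 - <<'E'
from h import *
np.set_printoptions(precision=4,suppress=True)
s=monitor.read_state();print(s['time'],s['tool_pos'],s['tcp_rot'])
p=shot('wrist');save(p,'w4.png')
for n in ['wrist','scene','side']:
  q=p if n=='wrist' else shot(n)
  for l in ['clamp_hinge','clamp_lug','bolt_hinge','bolt_knob','tube_mid','tube_seat']:
    print(n,l,[(np.round(d['point']).astype(int).tolist(),round(d['score'],2)) for d in viewer.spot_point(q,l)][:3])
E
```

```text
11.5 [0.6061 0.0393 0.2727] [-0.0657 -3.1403  0.0001]
wrist clamp_hinge [([283, 135], 0.62)]
wrist clamp_lug [([219, 143], 0.71), ([155, 264], 0.64)]
wrist bolt_hinge [([378, 138], 0.69)]
wrist bolt_knob [([460, 138], 0.97)]
wrist tube_mid [([330, 213], 0.88)]
wrist tube_seat [([461, 136], 0.45)]
scene clamp_hinge [([294, 280], 0.69)]
scene clamp_lug [([284, 264], 0.71)]
scene bolt_hinge [([321, 276], 0.86)]
scene bolt_knob [([347, 274], 0.5)]
scene tube_mid [([310, 293], 0.9)]
scene tube_seat [([312, 296], 0.81)]
side clamp_hinge [([352, 255], 0.66)]
side clamp_lug [([366, 241], 0.88), ([332, 221], 0.56)]
side bolt_hinge [([341, 239], 0.97)]
side bolt_knob [([329, 221], 0.6)]
side tube_mid [([371, 236], 0.55)]
side tube_seat [([372, 237], 0.82)]
```

View pics/w4.png

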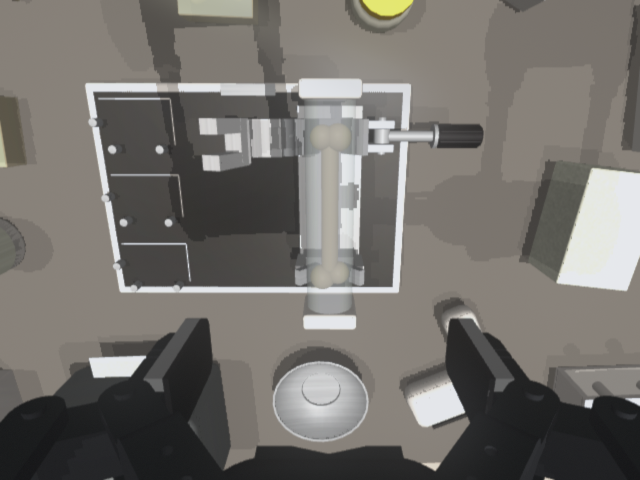

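Tube lies in both Vs (330,213), with the lug at (220,144) and the knob at (460,136). Now locate the clamp.

```bash
python3 - <<'E'
from h import *
np.set_printoptions(precision=4,suppress=True)
w=shot('wrist');a=shot('scene');b=shot('side')
yaw=-.042;M=R.from_rotvec([0,0,yaw]).as_matrix()
print('tube_mid',at_z(w,(330,213),.085),'hinge',at_z(w,(283,135),.085),'bh',at_z(w,(378,138),.058))
seat=np.array([.6055,.0392,.085])
loc=lambda X:M.T@(np.array(X)-seat)
print('tri seat',tri([(w,(330,213)),(a,(310,293)),(b,(371,236))]))
for n,t in [('hinge',[(w,(283,135)),(a,(294,280)),(b,(352,255))]),('lug',[(w,(220,143.5)),(a,(284,264)),(b,(366,241))]),('bh',[(w,(378,138)),(a,(321,276)),(b,(341,239))]),('knob',[(w,(460,137)),(a,(347,274)),(b,(329,221))])]:
    X=tri(t);print(n,X,loc(X),[np.round(proj(q,X)-uv,1) for q,uv in t])
for th in (1.8,1.9,2.,2.1,2.2):
    X=seat+M@[-.06,-.034+.081*np.cos(th+.074),.081*np.sin(th+.074)];print(th,X,proj(w,X),proj(a,X),proj(b,X))
E
```

```text
tube_mid [0.6072 0.0396 0.085 ] hinge [0.5427 0.0051 0.085 ] bh [0.5497 0.083  0.058 ]
tri seat [0.6029 0.0382 0.089 ]
hinge [0.5414 0.0092 0.0752] [-0.0628 -0.0327 -0.0098] [array([ 6.3, -2.5]), array([-0.4, -1.6]), array([3.2, 1.1])]
lug [ 0.5413 -0.022   0.1576] [-0.0616 -0.0638  0.0726] [array([ 6.5, -3.3]), array([-3. ,  2.1]), array([-1.3, -2.4])]
bh [0.5483 0.0839 0.0614] [-0.0591  0.0422 -0.0236] [array([ 1.5, -1.5]), array([ 0. , -0.3]), array([0.9, 0.3])]
knob [0.5548 0.1569 0.0537] [-0.0556  0.1154 -0.0313] [array([2.8, 3.2]), array([ 0.2, -1.8]), array([1.2, 1.8])]
1.8 [ 0.5431 -0.0164  0.1623] [234.049  143.4153] [283.3025 265.2531] [364.3094 235.1058]
1.9 [ 0.5428 -0.024   0.1595] [222.7174 143.0994] [280.4044 266.4708] [365.9187 238.3085]
2.0 [ 0.5425 -0.0313  0.156 ] [212.4646 142.7107] [277.6478 267.8029] [367.4394 241.6878]
2.1 [ 0.5422 -0.0382  0.1517] [203.431  142.2588] [275.0637 269.2337] [368.8525 245.2038]
2.2 [ 0.5419 -0.0446  0.1468] [195.7157 141.7546] [272.6805 270.7464] [370.14   248.8139]
```

```bash
python3 - <<'E'
from h import *
plan(.5427,-.026,.25,-.042)
E
```

```text
shift [ 0.0609 -0.068   0.0233] turn 1.571 rows 1.5 8.4 q6 -1.51 y-ang 1.529
```

Call:
step_arm --series '[0.061, -0.068, 0.023, 1.3, 0.061, -0.068, 0.023, 1.3, 0.061, -0.068, 0.023, 1.3, 0.061, -0.068, 0.023, 1.3, 0.061, -0.068, 0.023, 1.3, 0.061, -0.068, 0.023, 1.3, 0.061, -0.068, 0.023, 1.3, 0.061, -0.068, 0.023, 1.3]'

```text
time: 13.7
tool_pos: [0.5426, -0.0261, 0.2503]
tcp_rot: [1.951, 2.463, 0.0]
wrist_force: [-0.0, 0.1, -0.4]
width: 1.001
grip_force: 0.0
```

Call:
step_arm --series '[0, 0, 0, 0.271, 0, 0, 0, 0.271, 0, 0, 0, 0.271]'

```text
time: 14.08
tool_pos: [0.5426, -0.026, 0.2503]
tcp_rot: [-2.264, -2.179, 0.0]
wrist_force: [0.3, 0.1, -0.2]
width: 0.998
grip_force: 0.0
```

```bash
python3 - <<'E'
from h import *
plan(.5427,-.026,.143,-.042)
p=shot('wrist');save(p,'w5.png')
E
```

```text
shift [0.000e+00 1.000e-04 1.073e-01] turn 0.004 rows 1.7 0.0 q6 -0.06 y-ang -0.038
```

View pics/w5.png

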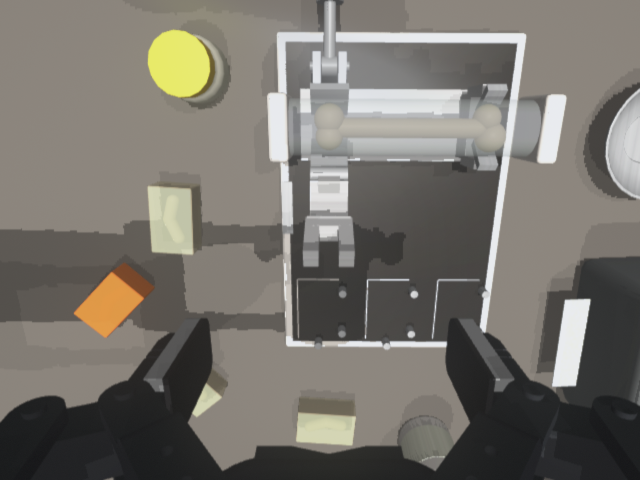

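The lug is centred at column 329, in the gripper's plane. Pinch it.

Call:
step_arm --series '[0, 0, 0.06, 0, 0, 0, 0.1, 0, 0, 0, 0.107, 0, 0, 0, 0.107, 0]'

```text
time: 14.62
tool_pos: [0.543, -0.0261, 0.1439]
tcp_rot: [2.266, 2.176, 0.0]
wrist_force: [0.2, 1.1, 0.3]
width: 1.0
grip_force: 0.0
```

Call:
step_arm --series '[0, 0, 0, 0, 0, 0, 0, 0, 0, 0, 0, 0, 0, 0, 0, 0, 0, 0, 0, 0, 0, 0, 0, 0]' --gripper 0.15 --newtons 25

```text
time: 15.38
tool_pos: [0.5425, -0.0264, 0.1444]
tcp_rot: [2.267, 2.174, -0.0]
wrist_force: [-4.2, -0.4, 6.1]
width: 0.34
grip_force: 27.6
```

```bash
python3 - <<'E'
from h import *
s=monitor.read_state();print(s['tool_pos'],s['tcp_rot'],s['wrist_force'],s['width'])
th0=1.93
for th in np.arange(th0,-.11,-.1):
    print(round(th,2),round(.081*(np.cos(th+.074)-np.cos(th0+.074)),4),round(-.081*(np.sin(th+.074)-np.sin(th0+.074)),4))
E
```

```text
[ 0.54254509 -0.02639299  0.14443075] [ 2.26707633e+00  2.17411284e+00 -3.77130613e-04] [-4.23160863 -0.40705297  6.11536137] 0.3403119727205639
1.93 0.0 -0.0
1.83 0.0075 -0.003
1.73 0.0153 -0.0053
1.63 0.0232 -0.0068
1.53 0.0313 -0.0074
1.43 0.0394 -0.0073
1.33 0.0475 -0.0064
1.23 0.0554 -0.0046
1.13 0.0631 -0.0021
1.03 0.0705 0.0012
0.93 0.0775 0.0052
0.83 0.0841 0.0099
0.73 0.0902 0.0152
0.63 0.0957 0.0211
0.53 0.1007 0.0275
0.43 0.1049 0.0344
0.33 0.1085 0.0417
0.23 0.1113 0.0493
0.13 0.1133 0.0571
0.03 0.1146 0.0651
-0.07 0.115 0.0732
```

Call:
step_arm --series '[0.0075, 0, -0.003, 0, 0.0153, 0, -0.0053, 0, 0.0232, 0, -0.0068, 0, 0.0313, 0, -0.0074, 0, 0.0394, 0, -0.0073, 0, 0.0475, 0, -0.0064, 0, 0.0554, 0, -0.0046, 0, 0.0631, 0, -0.0021, 0]'

```text
time: 16.38
tool_pos: [0.5452, 0.0362, 0.1465]
tcp_rot: [2.266, 2.174, -0.002]
wrist_force: [-3.1, -3.2, 5.1]
width: 0.347
grip_force: 29.0
```

Call:
step_arm --series '[0.0074, 0, 0.0033, 0, 0.0144, 0, 0.0073, 0, 0.021, 0, 0.012, 0, 0.0271, 0, 0.0173, 0, 0.0326, 0, 0.0232, 0, 0.0376, 0, 0.0296, 0, 0.0418, 0, 0.0365, 0, 0.0418, 0, 0.0365, 0]'

```text
time: 17.38
tool_pos: [0.5472, 0.0808, 0.1098]
tcp_rot: [-2.266, -2.173, -0.004]
wrist_force: [-2.4, 6.5, 5.6]
width: 0.343
grip_force: 31.3
```

Call:
step_arm --series '[0.0036, 0, 0.0073, 0, 0.0064, 0, 0.0149, 0, 0.0084, 0, 0.0227, 0, 0.0097, 0, 0.0307, 0, 0.0097, 0, 0.0345, 0, 0.0097, 0, 0.0345, 0]'

```text
time: 18.12
tool_pos: [0.5477, 0.0913, 0.0751]
tcp_rot: [-2.266, -2.172, -0.006]
wrist_force: [-1.9, 10.0, 2.9]
width: 0.347
grip_force: 35.6
```

```bash
python3 - <<'E'
from h import *
s=monitor.read_state();print(s['tool_pos'],s['tcp_rot'],s['wrist_force'],s['width'])
p=shot('wrist');save(p,'w6.png')
E
```

```text
[0.54766285 0.09131895 0.07511798] [-2.26648533 -2.17158762 -0.00574001] [-1.88861863 10.02190242  2.85632584] 0.3469274820581637
```

View pics/w6.png

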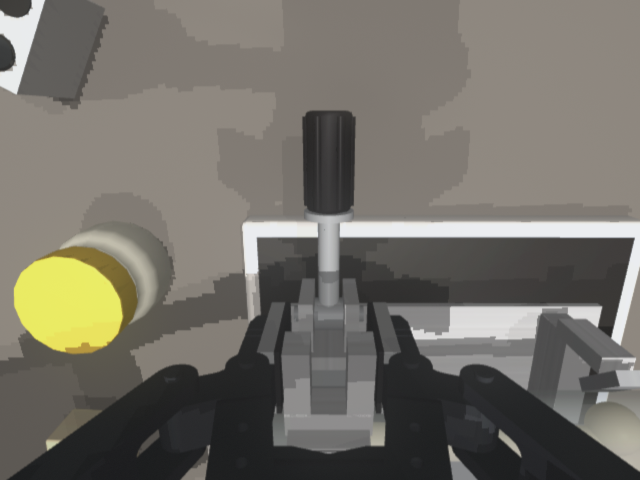

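Call:
step_arm --series '[0.003, 0, 0.003, 0, 0.003, 0, 0.006, 0, 0.003, 0, 0.008, 0, 0.003, 0, 0.008, 0]'

```text
time: 18.68
tool_pos: [0.5477, 0.0922, 0.0663]
tcp_rot: [-2.268, -2.173, -0.002]
wrist_force: [-2.4, 5.6, 3.9]
width: 0.34
grip_force: 36.3
```

Call:
step_arm --series '[0, 0, 0.004, 0, 0, 0, 0.006, 0, 0, 0, 0.006, 0]'

```text
time: 19.05
tool_pos: [0.5479, 0.0922, 0.0636]
tcp_rot: [-2.268, -2.173, -0.002]
wrist_force: [-10.4, 4.6, 24.0]
width: 0.347
grip_force: 38.7
```

```bash
python3 - <<'E'
from h import *
p=shot('side');save(p,'s2.png',(260,170,480,335),3.6)
for n in ['side','scene']:
  q=shot(n)
  print([(np.round(d['point'],1),round(d['score'],2)) for d in viewer.spot_point(q,'clamp_lug')][:2])
  for th in (0,.1,.2,.3):
    X=np.array([.6055,.0392,.085])+R.from_rotvec([0,0,-.042]).as_matrix()@[-.06,-.034+.081*np.cos(th+.074),.081*np.sin(th+.074)];print(th,X,proj(q,X))
E
```

```text
[(array([340.1, 227.1]), 0.77)]
0 [0.54751702 0.08845633 0.09098853] [341.20761945 229.22312893]
0.1 [0.54747498 0.0874558  0.09902299] [341.52142205 226.98910847]
0.2 [0.54739946 0.08565887 0.10691733] [341.98697572 224.98204406]
0.3 [0.54729123 0.0830835  0.11459269] [342.60279732 223.22405789]
[(array([326.2, 270.4]), 0.67)]
0 [0.54751702 0.08845633 0.09098853] [322.81558672 269.74615153]
0.1 [0.54747498 0.0874558  0.09902299] [322.5241328 268.3505846]
0.2 [0.54739946 0.08565887 0.10691733] [321.93638125 267.0351056 ]
0.3 [0.54729123 0.0830835  0.11459269] [321.05400483 265.81421122]
```

View pics/s2.png

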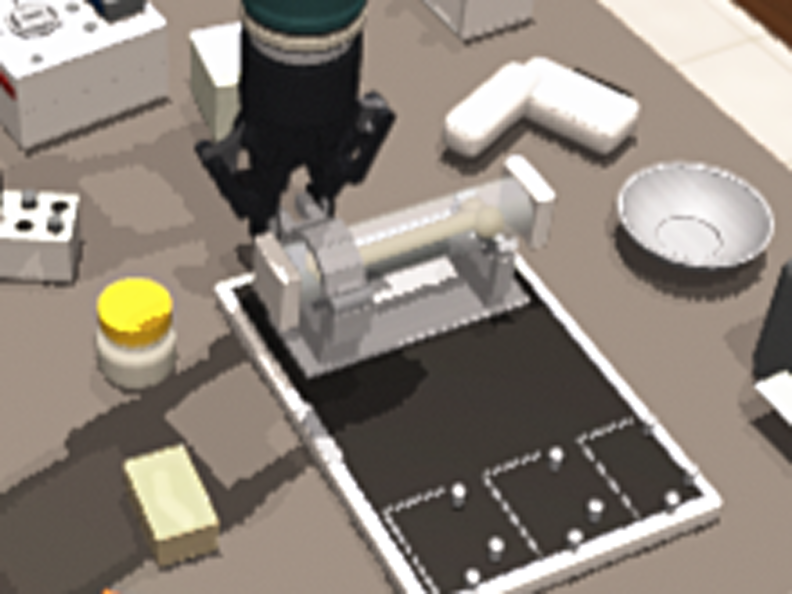

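Call:
step_arm --series '[0, 0, -0.006, 0, 0, 0, -0.006, 0, 0, 0, -0.006, 0, 0, 0, -0.006, 0]' --gripper 0.6

```text
time: 19.8
tool_pos: [0.5471, 0.0912, 0.0656]
tcp_rot: [-2.267, -2.174, 0.002]
wrist_force: [-0.4, -0.1, -1.1]
width: 0.595
grip_force: 0.0
```

Call:
step_arm --series '[0, 0, -0.05, 0, 0, 0, -0.085, 0, 0, 0, -0.085, 0]'

```text
time: 20.18
tool_pos: [0.5504, 0.0917, 0.1549]
tcp_rot: [2.265, 2.171, 0.009]
wrist_force: [0.4, 0.1, 0.1]
width: 0.6
grip_force: 0.0
```

Call:
step_arm --series '[0, 0, 0, 0, 0, 0, 0, 0, 0, 0, 0, 0, 0, 0, 0, 0, 0, 0, 0, 0, 0, 0, 0, 0]' --gripper 0

```text
time: 20.92
tool_pos: [0.5475, 0.0915, 0.1514]
tcp_rot: [-2.268, -2.174, -0.0]
wrist_force: [0.6, 0.3, -0.2]
width: 0.0
grip_force: 0.0
```

```bash
python3 - <<'E'
from h import *
s=monitor.read_state();print(s['tool_pos'],s['wrist_force'],s['width'])
plan(.5475,.084,.105,-.042)
E
```

```text
[0.54752432 0.09145528 0.15135683] [ 0.56109425  0.32220788 -0.23117589] 4.0872314032441894e-05
shift [-0.0075  0.0003  0.0464] turn 0.0 rows 0.8 0.0 q6 0.16 y-ang -0.042
```

Call:
step_arm --series '[-0.005, 0, 0.04, 0, -0.005, 0, 0.046, 0, -0.005, 0, 0.05, 0, -0.005, 0, 0.054, 0, -0.005, 0, 0.058, 0, -0.005, 0, 0.058, 0]'

```text
time: 21.68
tool_pos: [0.5487, 0.0867, 0.0965]
tcp_rot: [2.266, 2.173, 0.003]
wrist_force: [-4.9, 1.0, 12.8]
width: -0.003
grip_force: 6.1
```

Touch at z = 0.0965, which equals the closed lug's top, so the clamp is closed. Next the bolt.

Call:
step_arm --series '[0, 0, -0.05, 0, 0.03, 0, -0.07, 0, 0.064, 0, -0.07, 0, 0.064, 0, -0.07, 0]' --gripper 0.6

```text
time: 22.18
tool_pos: [0.5508, 0.1524, 0.1648]
tcp_rot: [2.264, 2.177, 0.004]
wrist_force: [-1.1, -0.0, 0.3]
width: 0.605
grip_force: 0.0
```

```bash
python3 - <<'E'
from h import *
np.set_printoptions(precision=4,suppress=True)
s=monitor.read_state();print(s['tool_pos'],s['wrist_force'],s['width'])
w=shot('wrist');save(w,'w7.png');a=shot('scene');b=shot('side')
o=[]
for n,q in(('w',w),('a',a),('b',b)):
  r=viewer.spot_point(q,'bolt_knob')[:2];print(n,r)
  if r:o.append((q,r[0]['point']))
print(tri(o)); M=R.from_rotvec([0,0,-.042]).as_matrix()
for th in (1.4,1.5,1.6,1.7):
  X=np.array([.6055,.0392,.0])+M@[-.06,.044+.065*np.sin(th),.058+.065*np.cos(th)];print(th,X,proj(w,X),proj(a,X),proj(b,X))
E
```

```text
[0.5508 0.1524 0.1648] [-1.089  -0.0348  0.3012] 0.6046227723319221
w [{'point': [324.6, 245.3], 'score': 0.61}]
a [{'point': [350.6, 271.4], 'score': 0.52}]
b [{'point': [327.8, 222.9], 'score': 0.45}]
[0.5511 0.1576 0.0575]
1.4 [0.5501 0.1497 0.069 ] [327.188  249.4342] [344.4529 268.6431] [329.9999 220.4968]
1.5 [0.5501 0.1505 0.0626] [327.1967 245.0373] [344.5921 269.7391] [329.8126 222.2309]
1.6 [0.5501 0.1506 0.0561] [327.2033 241.7689] [344.5016 270.8882] [329.7363 224.1216]
1.7 [0.5501 0.1501 0.0496] [327.2081 239.5913] [344.1848 272.0786] [329.7706 226.1502]
```

View pics/w7.png

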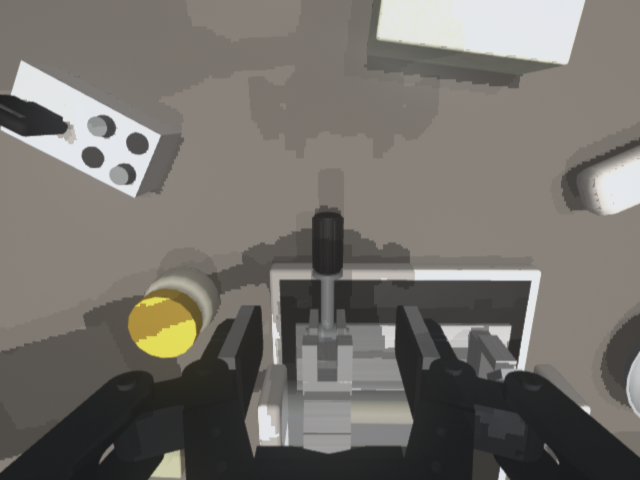

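Call:
step_arm --series '[-0.002, 0, 0.06, 0, -0.002, 0, 0.1, 0, -0.002, 0, 0.118, 0, -0.002, 0, 0.118, 0]'

```text
time: 22.98
tool_pos: [0.549, 0.1478, 0.0442]
tcp_rot: [-2.267, -2.173, 0.004]
wrist_force: [-0.1, -0.3, -0.8]
width: 0.6
grip_force: 0.0
```

Call:
step_arm --series '[0, 0, 0, 0, 0, 0, 0, 0, 0, 0, 0, 0, 0, 0, 0, 0]' --gripper 0.05 --newtons 25

```text
time: 23.48
tool_pos: [0.5502, 0.1488, 0.0463]
tcp_rot: [2.267, 2.174, 0.002]
wrist_force: [-2.0, 1.8, 2.2]
width: 0.196
grip_force: 26.1
```

```bash
python3 - <<'E'
from h import *
s=monitor.read_state();print(s['tool_pos'],s['wrist_force'],s['width'])
b0=1.55
for b in list(np.arange(b0-.12,-.01,-.12))+[-.03]:
    print(round(b,2),round(.065*(np.sin(b)-np.sin(b0)),4),round(-.065*(np.cos(b)-np.cos(b0)),4))
E
```

```text
[0.55021839 0.14878216 0.04634521] [-2.02883434  1.81214753  2.18012726] 0.19635421335425915
1.43 -0.0006 -0.0078
1.31 -0.0022 -0.0154
1.19 -0.0046 -0.0228
1.07 -0.008 -0.0299
0.95 -0.0121 -0.0365
0.83 -0.017 -0.0425
0.71 -0.0226 -0.0479
0.59 -0.0288 -0.0527
0.47 -0.0355 -0.0566
0.35 -0.0427 -0.0597
0.23 -0.0502 -0.0619
0.11 -0.0579 -0.0633
-0.01 -0.0656 -0.0636
-0.03 -0.0669 -0.0636
```

Call:
step_arm --series '[-0.0006, 0, -0.0078, 0, -0.0022, 0, -0.0154, 0, -0.0046, 0, -0.0228, 0, -0.008, 0, -0.0299, 0, -0.0121, 0, -0.0365, 0, -0.017, 0, -0.0425, 0, -0.0226, 0, -0.0479, 0, -0.0288, 0, -0.0527, 0]'

```text
time: 24.48
tool_pos: [0.5488, 0.1195, 0.0986]
tcp_rot: [-2.268, -2.174, -0.001]
wrist_force: [2.1, -0.1, -6.3]
width: 0.194
grip_force: 24.5
```

Call:
step_arm --series '[-0.0067, 0, -0.0039, 0, -0.0139, 0, -0.007, 0, -0.0214, 0, -0.0092, 0, -0.0291, 0, -0.0106, 0, -0.0355, 0, -0.0109, 0, -0.039, 0, -0.0109, 0, -0.041, 0, -0.0109, 0, -0.041, 0, -0.0109, 0]'

```text
time: 25.48
tool_pos: [0.547, 0.0786, 0.1091]
tcp_rot: [-2.268, -2.174, -0.0]
wrist_force: [-0.2, -0.0, 0.1]
width: 0.053
grip_force: 0.0
```

```bash
python3 - <<'E'
from h import *
p=shot('wrist');a=shot('scene')
i=cv2.resize(cv2.cvtColor(p['image'],cv2.COLOR_RGB2BGR)[100:480,130:510],(400,400));j=cv2.resize(cv2.cvtColor(a['image'],cv2.COLOR_RGB2BGR)[230:330,270:370],(400,400))
cv2.imwrite('pics/m8.png',np.hstack([i,j]))
E
```

```text
(no output)
```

View pics/m8.png

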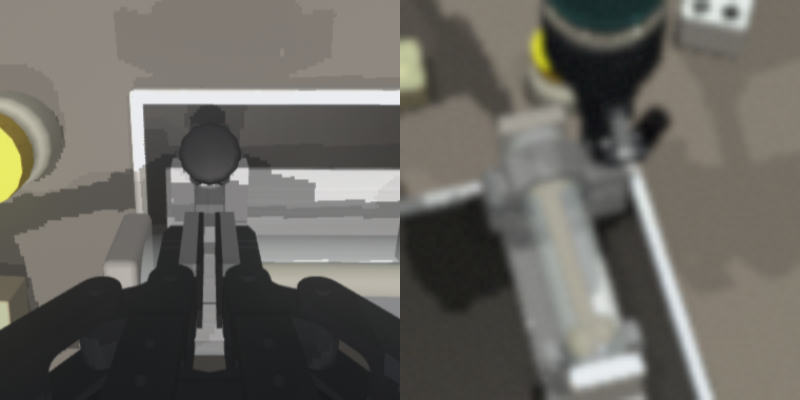

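The bolt slipped out of the pinch and stands about 0.4 rad short, its knob end at wrist pixel (329,245). I'll push it home from outside with shut fingers.

Call:
step_arm --series '[0, 0, -0.05, 0, 0, 0, -0.08, 0, 0.05, 0, -0.08, 0, 0.082, 0, -0.08, 0, 0.082, 0, -0.04, 0, 0.082, 0, -0.003, 0, 0.082, 0, -0.003, 0]' --gripper 0

```text
time: 26.45
tool_pos: [0.5471, 0.1601, 0.1084]
tcp_rot: [-2.264, -2.172, 0.011]
wrist_force: [-0.3, -0.7, -0.3]
width: 0.0
grip_force: 0.0
```

Call:
step_arm --series '[-0.01, 0, 0, 0, -0.02, 0, 0, 0, -0.03, 0, 0, 0, -0.04, 0, 0, 0, -0.047, 0, 0, 0, -0.052, 0, 0, 0, -0.055, 0, 0, 0, -0.055, 0, 0, 0]'

```text
time: 27.45
tool_pos: [0.5481, 0.1064, 0.112]
tcp_rot: [-2.267, -2.173, -0.002]
wrist_force: [-0.2, 3.5, 0.7]
width: -0.001
grip_force: 2.2
```

Call:
step_arm --series '[-0.002, 0, 0, 0, -0.004, 0, 0, 0, -0.006, 0, 0, 0, -0.006, 0, 0, 0]'

```text
time: 27.95
tool_pos: [0.5481, 0.106, 0.1122]
tcp_rot: [-2.264, -2.168, -0.013]
wrist_force: [-0.2, 22.8, -1.8]
width: 0.002
grip_force: 11.4
```

Bolt is at its stop (22.8 N). On to the blocks, B first.

Call:
step_arm --series '[0.02, 0, 0, 0, 0.04, 0, 0, 0, 0.04, 0, -0.06, 0, 0.04, 0, -0.12, 0, 0.04, 0, -0.12, 0]'

```text
time: 28.58
tool_pos: [0.5537, 0.1407, 0.2389]
tcp_rot: [2.262, 2.17, 0.015]
wrist_force: [0.9, -0.8, 0.0]
width: 0.001
grip_force: 0.0
```

```bash
python3 - <<'E'
from h import *
s=monitor.read_state();print(s['tool_pos'],s['time'],s['wrist_force'])
plan(.425,-.051,.22,-.042)
E
```

```text
[0.55365559 0.14068758 0.23892792] 28.575 [ 0.9015543  -0.79939179  0.03743626]
shift [-0.1969 -0.1208  0.0171] turn 0.0 rows 3.7 0.0 q6 0.25 y-ang -0.042
```

Call:
step_arm --series '[-0.197, -0.121, 0.017, 0, -0.197, -0.121, 0.017, 0, -0.197, -0.121, 0.017, 0, -0.197, -0.121, 0.017, 0, -0.197, -0.121, 0.017, 0, -0.197, -0.121, 0.017, 0]' --gripper 0.75

```text
time: 29.32
tool_pos: [0.4205, -0.0519, 0.2146]
tcp_rot: [-2.268, -2.173, 0.0]
wrist_force: [-0.1, 0.4, -0.3]
width: 0.753
grip_force: 0.0
```

```bash
python3 - <<'E'
from h import *
np.set_printoptions(precision=4,suppress=True)
s=monitor.read_state();print(s['tool_pos'],s['time'],s['wrist_force'])
p=shot('wrist');save(p,'w9.png')
for b in blocks(p): print(np.round(b[:5],3),b[5])
for l in ['block1_mid']: print([(np.round(d['point']),round(d['score'],2),at_z(p,d['point'],.014)) for d in viewer.spot_point(p,l)])
E
```

```text
[ 0.4205 -0.0519  0.2146] 29.325 [-0.1307  0.3808 -0.268 ]
[ 0.504 -0.277 41.936 14.53   1.413] [421.5357 427.2143]
[ 0.386 -0.217 70.808 48.729 -0.896] [298.526  383.6821]
[ 0.433  0.088 46.902 28.514 -0.043] [337.2737  17.2291]
[  0.423   0.071 112.97   63.779  -0.043] [329.2173  43.2173]
[(array([298., 379.]), 0.73, array([ 0.3832, -0.2246,  0.014 ]))]
```

View pics/w9.png

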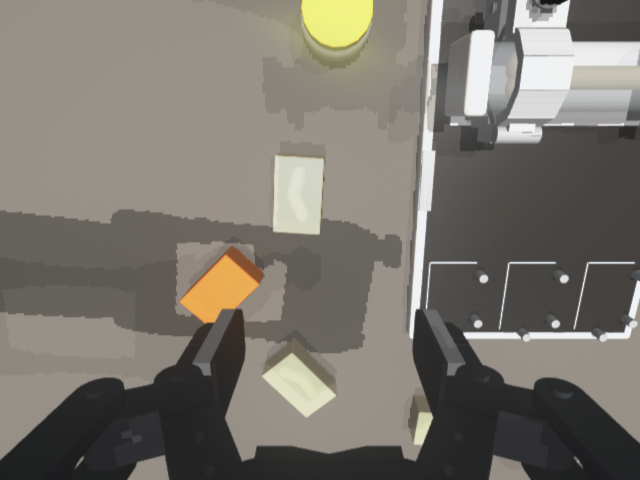

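B's top is at (298,195) and looks shifted since the first view; A is at (298,380) and orange at (220,287). I measure B from its visible corners.

```bash
cat >> h.py <<'E'
def blk(p,seed,z=.028,tol=14):
    """flood fill top face from seed -> rect in world"""
    im=cv2.GaussianBlur(p['image'],(5,5),0);m=np.zeros((482,642),np.uint8)
    cv2.floodFill(im.copy(),m,tuple(int(v) for v in seed),0,(tol,)*3,(tol,)*3,4|cv2.FLOODFILL_MASK_ONLY|cv2.FLOODFILL_FIXED_RANGE|(255<<8))
    c=max(cv2.findContours(m[1:-1,1:-1],cv2.RETR_EXTERNAL,cv2.CHAIN_APPROX_NONE)[0],key=cv2.contourArea)
    W=np.array([at_z(p,q[0],z)[:2] for q in c])*1000
    (cx,cy),(w,h),a=cv2.minAreaRect(W.astype(np.float32));a=np.deg2rad(a if w>h else a+90)
    return np.round([cx/1000,cy/1000,max(w,h)/1000,min(w,h)/1000,(a+np.pi/2)%np.pi-np.pi/2],4)
E
python3 - <<'E'
from h import *
np.set_printoptions(precision=4,suppress=True)
p=shot('wrist')
C=np.array([at_z(p,c,.028) for c in [(276,155),(324,157),(320,235),(273,233)]]);print(C,C.mean(0))
for t in (12,20,30): print(blk(p,(285,215),tol=t),blk(p,(320,390),tol=t))
v=(C[0]+C[1]-C[2]-C[3]);a=np.arctan2(v[1],v[0]);print(a)
plan(*C.mean(0)[:2],.05,a-np.pi/2)
E
```

```text
[[ 0.3811 -0.0038  0.028 ]
 [ 0.4192 -0.0069  0.028 ]
 [ 0.413  -0.0716  0.028 ]
 [ 0.3733 -0.0683  0.028 ]] [ 0.3966 -0.0377  0.028 ]
[ 0.3953 -0.0376  0.0611  0.0376  1.4607] [ 0.3847 -0.2219  0.0616  0.0375 -0.8935]
[ 0.3952 -0.0376  0.0617  0.0383  1.4632] [ 0.3847 -0.222   0.0621  0.0378 -0.8953]
[ 0.3952 -0.0377  0.0624  0.0387  1.462 ] [ 0.3848 -0.222   0.063   0.0391 -0.897 ]
1.4630139149305161
shift [ 0.0126 -0.0249  0.1649] turn 0.067 rows 2.7 0.4 q6 -0.14 y-ang -0.04
```

Call:
step_arm --series '[0.0126, -0.026, 0.05, 0.067, 0.0126, -0.026, 0.1, 0.067, 0.0126, -0.026, 0.15, 0.067, 0.0126, -0.026, 0.19, 0.067, 0.0126, -0.026, 0.206, 0.067, 0.0126, -0.026, 0.206, 0.067]'

```text
time: 30.22
tool_pos: [0.3938, -0.0375, 0.0075]
tcp_rot: [-2.335, -2.097, 0.004]
wrist_force: [0.5, 0.1, -0.7]
width: 0.754
grip_force: 0.0
```

Call:
step_arm --series '[0, 0, 0, 0, 0, 0, 0, 0, 0, 0, 0, 0, 0, 0, 0, 0]' --gripper 0.2 --newtons 30

```text
time: 30.72
tool_pos: [0.3964, -0.0386, 0.0102]
tcp_rot: [2.338, 2.095, 0.003]
wrist_force: [0.5, 2.1, 7.1]
width: 0.456
grip_force: 32.4
```

Call:
step_arm --series '[0, 0, -0.05, 0, 0, 0, -0.09, 0, 0, 0, -0.09, 0]'

```text
time: 31.1
tool_pos: [0.3978, -0.0391, 0.1023]
tcp_rot: [2.335, 2.093, 0.007]
wrist_force: [-0.2, -0.2, -0.5]
width: 0.462
grip_force: 31.6
```

```bash
python3 - <<'E'
from h import *
plan(.5247,-.1360,.09,-.042)
E
```

```text
shift [-0.0825  0.1366  0.0134] turn -0.067 rows 2.6 0.4 q6 -0.05 y-ang -0.109
```

Call:
step_arm --series '[-0.082, 0.137, 0.013, -0.067, -0.082, 0.137, 0.013, -0.067, -0.082, 0.137, 0.013, -0.067, -0.082, 0.137, 0.013, -0.067, -0.082, 0.137, 0.013, -0.067]'

```text
time: 31.72
tool_pos: [0.5201, -0.1342, 0.0841]
tcp_rot: [-2.265, -2.171, 0.003]
wrist_force: [-0.3, -0.2, -1.1]
width: 0.457
grip_force: 31.6
```

```bash
python3 - <<'E'
from h import *
plan(.5237,-.1340,.029,-.042)
plan(.5267,-.1370,.029,-.042)
E
```

```text
shift [0.0003 0.0038 0.0551] turn -0.0 rows 0.9 0.0 q6 -0.26 y-ang -0.042
shift [-0.0025  0.0069  0.0551] turn -0.0 rows 0.9 0.0 q6 -0.26 y-ang -0.042
```

Call:
step_arm --series '[0, 0, 0.02, 0, 0, 0, 0.04, 0, 0, 0, 0.05, 0, 0, 0, 0.05, 0, 0, 0, 0.05, 0]'

```text
time: 32.35
tool_pos: [0.5225, -0.1348, 0.0367]
tcp_rot: [2.267, 2.174, 0.001]
wrist_force: [0.6, -0.1, -0.9]
width: 0.457
grip_force: 31.6
```

Call:
step_arm --series '[0, 0, 0.004, 0, 0, 0, 0.008, 0, 0, 0, 0.008, 0, 0, 0.004, 0.008, 0, -0.003, 0.006, 0.008, 0, -0.006, 0.008, 0.008, 0, -0.007, 0.009, 0.008, 0, -0.007, 0.009, 0.008, 0]'

```text
time: 33.35
tool_pos: [0.5278, -0.1383, 0.0283]
tcp_rot: [-2.262, -2.166, 0.001]
wrist_force: [-10.6, 14.8, 15.9]
width: 0.457
grip_force: 33.7
```

Call:
step_arm --series '[-0.001, 0.001, -0.002, 0, -0.001, 0.001, -0.002, 0, -0.001, 0.001, -0.002, 0, -0.001, 0.001, -0.002, 0]' --gripper 0.65

```text
time: 33.85
tool_pos: [0.5319, -0.1436, 0.0298]
tcp_rot: [2.268, 2.174, -0.0]
wrist_force: [-1.0, 0.5, -0.9]
width: 0.654
grip_force: 0.0
```

Call:
step_arm --series '[0, 0, -0.04, 0, 0, 0, -0.1, 0, 0, 0, -0.16, 0, 0, 0, -0.2, 0, 0, 0, -0.2, 0, 0, 0, -0.2, 0]'

```text
time: 34.6
tool_pos: [0.5313, -0.1433, 0.2291]
tcp_rot: [-2.267, -2.173, 0.001]
wrist_force: [0.2, -0.4, 0.5]
width: 0.654
grip_force: 0.0
```

```bash
python3 - <<'E'
from h import *
np.set_printoptions(precision=4,suppress=True)
p=shot('wrist');s=monitor.read_state();print(s['tool_pos'])
uv=proj(p,(.5267,-.1370,.046));uc=proj(p,(.528,-.281,.028));print(uv,uc)
for t in (12,20,30): print(blk(p,uv+[8,8],.046,tol=t))
plan(.384,-.222,.2,-.895+np.pi/2)
E
```

```text
[ 0.5307 -0.1431  0.2281]
[322.8279 205.1246] [331.3482 346.947 ]
[ 0.5424 -0.14    0.089   0.0633 -0.0564]
[ 0.5089 -0.0977  0.2037  0.0813 -1.1461]
[ 0.5091 -0.0982  0.2052  0.0822 -1.1424]
shift [-0.0851 -0.1432  0.0285] turn -0.718 rows 2.7 3.8 q6 -0.27 y-ang -0.042
```

Call:
step_arm --series '[-0.085, -0.143, 0.05, -0.718, -0.085, -0.143, 0.05, -0.718, -0.085, -0.143, 0.05, -0.718, -0.085, -0.143, 0.05, -0.718, -0.085, -0.143, 0.05, -0.718, -0.085, -0.143, 0.05, -0.718]' --gripper 0.75

```text
time: 35.4
tool_pos: [0.3853, -0.2219, 0.1792]
tcp_rot: [-1.362, -2.829, -0.0]
wrist_force: [0.5, -0.7, 0.3]
width: 0.754
grip_force: 0.0
```

```bash
python3 - <<'E'
from h import *
np.set_printoptions(precision=4,suppress=True)
p=shot('wrist')
uv=proj(p,(.385,-.222,.028));print(uv,proj(p,(.5267,-.137,.046)),p['image'][int(uv[1]),int(uv[0])])
i=p['image'].astype(int)
if 0<=uv[1]<470:
  for t in (12,20): print(blk(p,uv+[10,0],tol=t),blk(p,uv-[10,0],tol=t))
plan(.3848,-.222,.05,-.895+np.pi/2)
E
```

```text
[328.9517 222.6681] [555.9557 258.6058] [234 235 219]
[ 0.3849 -0.2213  0.0608  0.0367 -0.891 ] [ 0.3847 -0.2213  0.0608  0.0376 -0.8965]
[ 0.3848 -0.2212  0.0608  0.0374 -0.8965] [ 0.3848 -0.2215  0.0617  0.0377 -0.9089]
shift [ 0.0003 -0.0007  0.1295] turn -0.001 rows 2.1 0.0 q6 -1.25 y-ang 0.675
```

Call:
step_arm --series '[0, 0, 0.05, 0, 0, 0, 0.1, 0, 0, 0, 0.15, 0, 0, 0, 0.171, 0, 0, 0, 0.171, 0]'

```text
time: 36.08
tool_pos: [0.3841, -0.2208, 0.007]
tcp_rot: [-1.357, -2.828, -0.001]
wrist_force: [0.9, -0.8, -0.6]
width: 0.753
grip_force: 0.0
```

Call:
step_arm --series '[0, 0, 0, 0, 0, 0, 0, 0, 0, 0, 0, 0, 0, 0, 0, 0]' --gripper 0.2 --newtons 30

```text
time: 36.58
tool_pos: [0.3869, -0.2231, 0.0105]
tcp_rot: [1.358, 2.829, -0.0]
wrist_force: [-0.1, 1.3, 6.4]
width: 0.456
grip_force: 32.4
```

Call:
step_arm --series '[0, 0, -0.05, 0, 0, 0, -0.1, 0, 0, 0, -0.1, 0, 0, 0, -0.1, 0]'

```text
time: 37.08
tool_pos: [0.3849, -0.222, 0.1087]
tcp_rot: [-1.359, -2.832, 0.0]
wrist_force: [-0.9, 0.4, -0.8]
width: 0.46
grip_force: 31.5
```

```bash
python3 - <<'E'
from h import *
plan(.5926,-.1367,.09,-.042)
E
```

```text
shift [-0.0634  0.2154  0.0187] turn 0.718 rows 3.6 3.8 q6 -1.25 y-ang 0.676
```

Call:
step_arm --series '[-0.063, 0.215, 0.01, 0.718, -0.063, 0.215, 0.01, 0.718, -0.063, 0.215, 0.01, 0.718, -0.063, 0.215, 0.01, 0.718, -0.063, 0.215, 0.01, 0.718, -0.063, 0.215, 0.01, 0.718, -0.063, 0.215, 0.01, 0.718, -0.063, 0.215, 0.01, 0.718]'

```text
time: 38.08
tool_pos: [0.5914, -0.1374, 0.0989]
tcp_rot: [-2.268, -2.173, 0.001]
wrist_force: [0.7, 0.7, -0.9]
width: 0.462
grip_force: 31.5
```

```bash
python3 - <<'E'
from h import *
plan(.5926,-.1367,.037,-.042)
E
```

```text
shift [0.0008 0.0012 0.0619] turn -0.001 rows 1.0 0.0 q6 -0.23 y-ang -0.043
```

Call:
step_arm --series '[0.001, 0.001, 0.03, 0, 0.001, 0.001, 0.055, 0, 0.001, 0.001, 0.062, 0, 0.001, 0.001, 0.062, 0]'

```text
time: 38.58
tool_pos: [0.5932, -0.1361, 0.037]
tcp_rot: [-2.268, -2.174, 0.0]
wrist_force: [0.9, -0.4, -1.1]
width: 0.459
grip_force: 31.4
```

Call:
step_arm --series '[0, 0, 0.004, 0, 0, 0, 0.008, 0, 0, 0.002, 0.008, 0, -0.002, 0.004, 0.008, 0, -0.005, 0.006, 0.008, 0, -0.008, 0.008, 0.008, 0, -0.01, 0.009, 0.008, 0, -0.01, 0.009, 0.008, 0]'

```text
time: 39.58
tool_pos: [0.5978, -0.1423, 0.0288]
tcp_rot: [-2.26, -2.165, 0.004]
wrist_force: [-12.7, 12.8, 13.0]
width: 0.464
grip_force: 33.0
```

Call:
step_arm --series '[-0.001, 0.001, -0.002, 0, -0.001, 0.001, -0.002, 0, -0.001, 0.001, -0.002, 0, -0.001, 0.001, -0.002, 0]' --gripper 0.62

```text
time: 40.08
tool_pos: [0.6036, -0.1478, 0.0311]
tcp_rot: [2.267, 2.173, 0.001]
wrist_force: [-0.3, 0.0, 0.6]
width: 0.622
grip_force: 0.0
```

Call:
step_arm --series '[0, 0, -0.04, 0, 0, 0, -0.1, 0, 0, 0, -0.16, 0, 0, 0, -0.18, 0, 0, 0, -0.18, 0]'

```text
time: 40.7
tool_pos: [0.6045, -0.1479, 0.2132]
tcp_rot: [2.265, 2.171, 0.004]
wrist_force: [-0.2, 0.7, -0.5]
width: 0.619
grip_force: 0.0
```

```bash
python3 - <<'E'
from h import *
np.set_printoptions(precision=4,suppress=True)
s=monitor.read_state();print(s['tool_pos'])
p=shot('wrist')
for X in [(.5267,-.137,.046),(.5966,-.1399,.046)]:
  uv=proj(p,X); u,v=int(uv[0]),int(uv[1]);print(u,v,p['image'][v,u],[p['image'][v,u+k].tolist() for k in range(-48,49,8)])
plan(.528,-.281,.2,1.437)
E
```

```text
[ 0.6045 -0.1479  0.2132]
227 207 [234 235 216] [[117, 113, 106], [118, 113, 107], [139, 134, 126], [234, 230, 219], [243, 244, 237], [232, 233, 213], [234, 235, 216], [215, 217, 196], [215, 217, 196], [215, 217, 197], [107, 102, 89], [111, 108, 103], [112, 109, 103]]
316 207 [224 225 210] [[111, 108, 102], [112, 110, 103], [113, 110, 104], [129, 124, 112], [215, 217, 198], [215, 217, 198], [224, 225, 210], [235, 235, 221], [214, 217, 200], [216, 218, 202], [112, 110, 104], [111, 108, 103], [110, 108, 102]]
shift [-0.1366 -0.0693  0.0105] turn 1.662 rows 2.5 8.9 q6 -0.24 y-ang -0.042
```

Call:
step_arm --series '[-0.137, -0.069, -0.03, -1.3, -0.137, -0.069, -0.03, -1.3, -0.137, -0.069, -0.03, -1.3, -0.137, -0.069, -0.03, -1.3, -0.137, -0.069, -0.03, -1.3, -0.137, -0.069, -0.03, -1.3, -0.137, -0.069, -0.03, -1.3, -0.137, -0.069, -0.03, -1.3]' --gripper 0.75

```text
time: 41.75
tool_pos: [0.527, -0.2805, 0.2374]
tcp_rot: [-0.492, -3.098, -0.003]
wrist_force: [0.1, 0.4, -0.3]
width: 0.748
grip_force: 0.0
```

Call:
step_arm --series '[0, 0, 0.02, -0.179, 0, 0, 0.04, -0.179, 0, 0, 0.04, -0.179]'

```text
time: 42.12
tool_pos: [0.5263, -0.2801, 0.1971]
tcp_rot: [-0.216, -3.128, -0.005]
wrist_force: [-1.4, -0.5, 0.1]
width: 0.757
grip_force: 0.0
```

```bash
python3 - <<'E'
from h import *
np.set_printoptions(precision=4,suppress=True)
s=monitor.read_state();print(s['tool_pos'])
p=shot('wrist')
uv=proj(p,(.528,-.281,.028));print(uv)
for d in (-14,14): print(blk(p,uv+[0,d],tol=16))
for c in [proj(p,(.5267,-.137,.046)),proj(p,(.5966,-.1399,.046))]:
  print(c,[blk(p,c+[d,0],.046,tol=26) for d in(-10,10)])
plan(.5285,-.281,.05,1.437)
E
```

```text
[ 0.5263 -0.2801  0.1971]
[328.2853 221.0198]
[ 0.5293 -0.2799  0.0605  0.0367 -0.1201]
[ 0.5294 -0.28    0.0609  0.0368 -0.1201]
[522.1912 199.0586] [array([ 0.5285, -0.1381,  0.0606,  0.04  ,  1.5258]), array([ 0.5285, -0.138 ,  0.0609,  0.04  ,  1.5275])]
[518.1839 286.5655] [array([ 0.5972, -0.1407,  0.061 ,  0.0373,  1.5354]), array([ 0.5972, -0.1406,  0.0612,  0.0374,  1.5354])]
shift [-0.0018 -0.0005  0.1488] turn 3.138 rows 2.4 16.8 q6 -1.96 y-ang 1.434
```

Both placed blocks measure within about 1.5 mm of their nests at the right yaw. Pick C.

Call:
step_arm --series '[-0.003, 0, 0.06, 0, -0.003, 0, 0.12, 0, -0.003, 0, 0.17, 0, -0.003, 0, 0.189, 0, -0.003, 0, 0.189, 0]'

```text
time: 42.8
tool_pos: [0.5311, -0.2815, 0.0115]
tcp_rot: [-0.211, -3.133, -0.001]
wrist_force: [-0.5, 0.2, 0.4]
width: 0.752
grip_force: 0.0
```

Call:
step_arm --series '[0, 0, 0, 0, 0, 0, 0, 0, 0, 0, 0, 0, 0, 0, 0, 0]' --gripper 0.2 --newtons 30

```text
time: 43.3
tool_pos: [0.5339, -0.2831, 0.0151]
tcp_rot: [0.21, 3.129, -0.004]
wrist_force: [0.3, -0.6, 6.2]
width: 0.456
grip_force: 32.5
```

Call:
step_arm --series '[0, 0, -0.05, 0, 0, 0, -0.1, 0, 0, 0, -0.14, 0, 0, 0, -0.14, 0]'

```text
time: 43.8
tool_pos: [0.5345, -0.2835, 0.1579]
tcp_rot: [0.21, 3.125, -0.007]
wrist_force: [0.1, 0.1, -0.4]
width: 0.458
grip_force: 31.7
```

```bash
python3 - <<'E'
from h import *
plan(.6625,-.1390,.14,-.042)
E
```

```text
shift [-0.1074  0.1604  0.0183] turn 1.479 rows 3.1 7.9 q6 -1.97 y-ang 1.437
```

Call:
step_arm --series '[-0.11, 0.16, 0.018, 1.479, -0.11, 0.16, 0.018, 1.479, -0.11, 0.16, 0.018, 1.479, -0.11, 0.16, 0.018, 1.479, -0.11, 0.16, 0.018, 1.479, -0.11, 0.16, 0.018, 1.479, -0.11, 0.16, 0.018, 1.479, -0.11, 0.16, 0.018, 1.479]'

```text
time: 44.8
tool_pos: [0.6607, -0.1375, 0.1324]
tcp_rot: [-2.273, -2.166, 0.002]
wrist_force: [0.6, 0.5, -1.5]
width: 0.458
grip_force: 31.7
```

```bash
python3 - <<'E'
from h import *
plan(.6625,-.1420,.042,-.042)
E
```

```text
shift [-0.0045  0.0023  0.0904] turn -0.006 rows 1.4 0.0 q6 -0.19 y-ang -0.048
```

Call:
step_arm --series '[-0.0045, 0.001, 0.05, -0.006, -0.0045, 0.001, 0.075, -0.006, -0.0045, 0.001, 0.09, -0.006, -0.0045, 0.001, 0.09, -0.006]'

```text
time: 45.3
tool_pos: [0.6611, -0.1419, 0.042]
tcp_rot: [-2.259, -2.179, 0.003]
wrist_force: [1.1, -0.0, -1.0]
width: 0.456
grip_force: 31.6
```

Call:
step_arm --series '[0, 0, 0.005, 0, 0, 0, 0.01, 0, 0, 0.003, 0.01, 0, -0.003, 0.005, 0.01, 0, -0.006, 0.007, 0.01, 0, -0.009, 0.009, 0.01, 0, -0.011, 0.01, 0.01, 0, -0.011, 0.01, 0.01, 0]'

```text
time: 46.3
tool_pos: [0.6676, -0.1484, 0.0335]
tcp_rot: [-2.252, -2.17, 0.003]
wrist_force: [-12.1, 16.2, 9.8]
width: 0.46
grip_force: 32.8
```

Call:
step_arm --series '[-0.001, 0.001, -0.002, 0, -0.001, 0.001, -0.002, 0, -0.001, 0.001, -0.002, 0, -0.001, 0.001, -0.002, 0]' --gripper 0.62

```text
time: 46.8
tool_pos: [0.6734, -0.1553, 0.0362]
tcp_rot: [2.261, 2.18, 0.0]
wrist_force: [-0.3, -0.0, 1.3]
width: 0.619
grip_force: 0.5
```

Call:
step_arm --series '[0, 0, -0.04, 0, 0, 0, -0.1, 0, 0.02, -0.03, -0.16, 0, 0.04, -0.06, -0.22, 0, 0.04, -0.06, -0.24, 0, 0.04, -0.06, -0.24, 0]'

```text
time: 47.55
tool_pos: [0.6169, -0.1131, 0.2813]
tcp_rot: [2.255, 2.176, 0.008]
wrist_force: [0.6, 0.0, 0.0]
width: 0.622
grip_force: 0.0
```

```bash
python3 - <<'E'
from h import *
np.set_printoptions(precision=4,suppress=True)
s=monitor.read_state();print(s['tool_pos'],s['wrist_force'])
p=shot('wrist')
for X in [(.5267,-.137),(.5966,-.1399),(.6665,-.1428)]:
  c=proj(p,(*X,.046));print(c,[blk(p,c+[0,d],.046,tol=26) for d in(-12,12)])
plan(.385,.235,.25,1.571)
E
```

```text
[ 0.6169 -0.1131  0.2813] [0.5742 0.0179 0.0351]
[233.3519 226.9793] [array([ 0.6014, -0.078 ,  0.1943,  0.1927, -0.0463]), array([ 0.5976, -0.1413,  0.192 ,  0.0659, -0.0463])]
[306.0617 227.1995] [array([ 0.6014, -0.078 ,  0.1943,  0.1927, -0.0463]), array([ 0.6014, -0.078 ,  0.1943,  0.1927, -0.0463])]
[378.4865 227.4189] [array([ 0.6014, -0.078 ,  0.1943,  0.1927, -0.0463]), array([ 0.6014, -0.078 ,  0.1943,  0.1927, -0.0463])]
shift [ 0.3395 -0.2434  0.0266] turn -1.607 rows 6.7 8.6 q6 -0.19 y-ang -0.036
```

```bash
python3 - <<'E'
from h import *
np.set_printoptions(precision=4,suppress=True)
p=shot('wrist')
for X in [(.5267,-.137),(.5966,-.1399),(.6665,-.1428)]:
  c=proj(p,(*X,.046)).astype(int);print([p['image'][c[1]+2,c[0]+k].tolist() for k in range(-40,41,10)])
i=p['image'].astype(int);L=i.sum(2)/3
for th in (150,170,190):
  m=((L>th)*255).astype(np.uint8);m=cv2.morphologyEx(m,cv2.MORPH_OPEN,np.ones((7,7)))
  for c in cv2.findContours(m,cv2.RETR_EXTERNAL,cv2.CHAIN_APPROX_NONE)[0]:
    if 1500<cv2.contourArea(c)<8000:
      W=np.array([at_z(p,q[0],.046)[:2] for q in c])*1000;print(th,c.mean(0)[0],cv2.minAreaRect(W.astype(np.float32)))
E
```

```text
[[161, 154, 144], [162, 154, 145], [234, 235, 236], [209, 212, 185], [231, 231, 211], [209, 212, 188], [208, 209, 187], [78, 77, 73], [78, 77, 73]]
[[78, 77, 73], [78, 77, 73], [102, 99, 89], [208, 211, 190], [226, 227, 208], [222, 223, 203], [208, 211, 192], [78, 76, 73], [78, 77, 74]]
[[77, 76, 72], [78, 76, 73], [110, 106, 92], [209, 212, 189], [229, 229, 209], [212, 214, 189], [220, 221, 202], [241, 241, 239], [163, 156, 147]]
150 [ 68.0159 371.8568] ((342.77911376953125, -301.61944580078125), (92.43557739257812, 173.5614013671875), 85.85236358642578)
150 [ 83.711  305.3488] ((364.8180236816406, -213.02371215820312), (52.332664489746094, 114.40119934082031), 79.92906188964844)
150 [492.6509 254.6164] ((775.9669189453125, -175.79049682617188), (24.520761489868164, 97.70172119140625), 0.03747585415840149)
150 [308.9762 228.5762] ((597.1044921875, -141.56369018554688), (65.7817153930664, 38.855804443359375), 87.93637084960938)
170 [362.5597 403.0818] ((646.8772583007812, -341.44830322265625), (62.6595344543457, 56.87079620361328), 0.6447383761405945)
170 [627.1532 407.7477] ((937.42
[... 1387 characters left out ...]
141.51527404785156), (63.751678466796875, 38.60258483886719), 87.88440704345703)
190 [230.4156 225.1811] ((524.716796875, -133.7698211669922), (75.87213134765625, 45.67136764526367), 87.4518051147461)
190 [403.2862 175.3618] ((674.6906127929688, -81.95185852050781), (193.0064239501953, 47.29170227050781), 87.53235626220703)
190 [568.7862  44.9441] ((821.804443359375, 8.437593460083008), (72.77042388916016, 77.81256866455078), 88.01010131835938)
190 [322.6856   5.878 ] ((617.4412841796875, 45.78467559814453), (12.313637733459473, 138.83578491210938), 88.01010131835938)
190 [210.6298  16.4696] ((523.3713989257812, 41.269840240478516), (27.870677947998047, 48.16330337524414), 88.01010131835938)
```

Call:
step_arm --series '[0.3, -0.1, 0, 0, 0.3, -0.1, 0, 0, 0.3, -0.1, 0, 0, 0.3, -0.1, 0, 0, 0.3, -0.1, 0, 0, 0.3, -0.1, 0, 0]' --gripper 0.75

```text
time: 48.4
tool_pos: [0.5236, 0.194, 0.2732]
tcp_rot: [-2.254, -2.185, 0.005]
wrist_force: [0.8, -0.4, 0.7]
width: 0.75
grip_force: 0.0
```

```bash
python3 - <<'E'
from h import *
np.set_printoptions(precision=4,suppress=True)
p=shot('wrist');i=p['image'].astype(int)
m=(((i[...,1]-i[...,2]>8)&(i.sum(2)>480))*255).astype(np.uint8);m=cv2.morphologyEx(m,cv2.MORPH_OPEN,np.ones((5,5)))
for c in cv2.findContours(m,cv2.RETR_EXTERNAL,cv2.CHAIN_APPROX_NONE)[0]:
    if cv2.contourArea(c)>400:
      W=np.array([at_z(p,q[0],.046)[:2] for q in c])*1000;print(c.mean(0)[0],cv2.minAreaRect(W.astype(np.float32)))
print(proj(p,(.6665,-.1428,.046)))
plan(.385,.235,.25,1.571)
E
```

```text
[241.4104 305.4104] ((432.7254638671875, 90.43059539794922), (38.49717330932617, 47.386226654052734), 48.096160888671875)
[459.812 479.748]
shift [ 0.038  -0.1404  0.0239] turn -1.603 rows 2.4 8.6 q6 0.34 y-ang -0.032
```

```bash
python3 - <<'E'
from h import *
plan(.385,.225,.25,-.042)
E
```

```text
shift [ 0.028  -0.1401  0.0239] turn 0.01 rows 2.3 0.1 q6 0.34 y-ang -0.032
```

Call:
step_arm --series '[0.028, -0.14, 0.024, 0.01, 0.028, -0.14, 0.024, 0.01, 0.028, -0.14, 0.024, 0.01, 0.028, -0.14, 0.024, 0.01, 0.028, -0.14, 0.024, 0.01]'

```text
time: 49.08
tool_pos: [0.3883, 0.2233, 0.2523]
tcp_rot: [2.273, 2.168, 0.001]
wrist_force: [0.1, -0.4, -0.4]
width: 0.748
grip_force: 0.0
```

```bash
python3 - <<'E'
from h import *
np.set_printoptions(precision=4,suppress=True)
s=monitor.read_state();print(s['tool_pos'])
p=shot('wrist');save(p,'w10.png')
for l in ['key_bow','key_collar']: print(l,viewer.spot_point(p,l)[:3])
i=p['image'].astype(int);m=((i.max(2)<45)*255).astype(np.uint8);m[330:]=0;m=cv2.morphologyEx(m,cv2.MORPH_OPEN,np.ones((3,3)))
for c in cv2.findContours(m,cv2.RETR_EXTERNAL,cv2.CHAIN_APPROX_NONE)[0]:
  if cv2.contourArea(c)>60: print(c.mean(0)[0],cv2.contourArea(c),cv2.minAreaRect(c))
a=shot('scene');i=a['image'].astype(int)
m=(((i[...,1]-i[...,2]>8)&(i.sum(2)>400))*255).astype(np.uint8)
for c in cv2.findContours(m,cv2.RETR_EXTERNAL,cv2.CHAIN_APPROX_NONE)[0]:
    if cv2.contourArea(c)>60:
      W=np.array([at_z(a,q[0],.046)[:2] for q in c])*1000;print('scene',c.mean(0)[0],cv2.minAreaRect(W.astype(np.float32)))
E
```

```text
[0.3883 0.2233 0.2523]
key_bow [{'point': [311.1, 196.4], 'score': 0.65}]
key_collar [{'point': [313.6, 191.2], 'score': 0.72}, {'point': [372.6, 314.9], 'score': 0.64}]
[236.2321 321.1964] 187.0 ((235.0, 319.5), (19.0, 14.0), 90.0)
scene [514.1528 449.7779] ((1144.8475341796875, 389.6270446777344), (225.27725219726562, 780.3602905273438), 2.811708450317383)
scene [596.8933 365.2667] ((988.8232421875, 674.4154052734375), (25.1982421875, 104.84709167480469), 3.0618185997009277)
scene [178.2759 347.5632] ((630.5105590820312, -320.45947265625), (56.01054000854492, 61.25471115112305), 18.377399444580078)
scene [250.2817 341.0563] ((666.3023071289062, -143.5497589111328), (65.48233032226562, 38.4547004699707), 87.70272064208984)
scene [245.0429 316.6143] ((596.2518920898438, -140.72569274902344), (65.412353515625, 38.18690872192383), 88.13180541992188)
scene [239.7027 292.1892] ((524.5718994140625, -137.45724487304688), (71.00494384765625, 42.21275329589844), 86.85236358642578)
scene [312.402  296.8627] ((592.0109252929688, 48.54848098754883), (31.383594512939453, 128.98670959472656), 85.
[... 192 characters left out ...]
.321533203125), (107.18133544921875, 291.37451171875), 55.228172302246094)
scene [596.6629 150.3029] ((357.765625, 1047.69091796875), (102.82547760009766, 137.08734130859375), 4.900176048278809)
scene [571.5211 100.0282] ((140.99346923828125, 1106.57568359375), (24.825969696044922, 104.35862731933594), 89.08744812011719)
scene [611.5     48.9143] ((-43.271881103515625, 1388.06591796875), (28.548555374145508, 344.11871337890625), 86.98846435546875)
scene [43.8366 15.7059] ((-842.4561157226562, -570.7877197265625), (256.5244140625, 62.0772590637207), 88.65975189208984)
scene [215.5538  11.1398] ((-649.5794677734375, 64.22704315185547), (202.3656463623047, 127.63522338867188), 88.8489761352539)
```

View pics/w10.png

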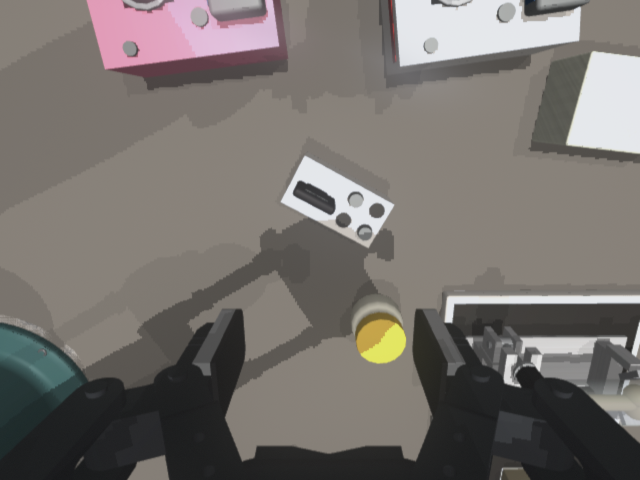

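View: white rack with the key bow at (315,196), jar at (380,340). The white unit at the upper right (480,30) is the one meant; the pink unit at (190,30) is left alone.

```bash
cat >> h.py <<'E'
def bow(p,c,r=32,thr=80,z=.065):
    i=p['image'].astype(int);m=((i.max(2)<thr)*255).astype(np.uint8);k=np.zeros_like(m);c=np.array(c).astype(int)
    k[max(0,c[1]-r):c[1]+r,max(0,c[0]-r):c[0]+r]=255;m&=k
    q=min([c_ for c_ in cv2.findContours(m,cv2.RETR_EXTERNAL,cv2.CHAIN_APPROX_NONE)[0] if cv2.contourArea(c_)>80],key=lambda e:np.linalg.norm(e.mean(0)[0]-c))
    W=np.array([at_z(p,e[0],z)[:2] for e in q])*1000;(x,y),(w,h),a=cv2.minAreaRect(W.astype(np.float32));a=np.deg2rad(a if w>h else a+90)
    return np.round([x/1000,y/1000,max(w,h),min(w,h),(a+np.pi/2)%np.pi-np.pi/2],3),cv2.minAreaRect(q)
E
python3 - <<'E'
from h import *
np.set_printoptions(precision=4,suppress=True)
p=shot('wrist')
for t in (60,80,100): print(bow(p,(315,196),thr=t))
C=[at_z(p,c,.04) for c in [(305,155),(394,205),(370,247),(282,202)]];print('rack',C)
v=C[1]-C[0];print(np.arctan2(v[1],v[0]));v=C[2]-C[3];print(np.arctan2(v[1],v[0]))
E
```

```text
(array([ 0.379,  0.239, 33.789,  6.835, -0.495]), ((316.98016357421875, 192.86563110351562), (41.143310546875, 8.26382827758789), 25.277719497680664))
(array([ 0.379,  0.236, 36.634, 13.57 , -0.548]), ((316.2491455078125, 197.0328826904297), (44.47058868408203, 16.294116973876953), 28.07248878479004))
(array([ 0.379,  0.236, 36.765, 14.251, -0.548]), ((316.2491149902344, 197.03286743164062), (44.588233947753906, 17.117647171020508), 28.07248878479004))
rack [array([0.3698, 0.268 , 0.04  ]), array([0.4462, 0.2206, 0.04  ]), array([0.4242, 0.1822, 0.04  ]), array([0.3468, 0.228 , 0.04  ])]
-0.5553113501767026
-0.5342923611828755
```

```bash
python3 - <<'E'
from h import *
plan(.379,.236,.2,1.03)
E
```

```text
shift [ 0.0119 -0.0091  0.0521] turn -1.077 rows 0.9 5.8 q6 0.51 y-ang -0.047
```

Call:
step_arm --series '[0.012, -0.009, 0.052, -1.077, 0.012, -0.009, 0.052, -1.077, 0.012, -0.009, 0.052, -1.077, 0.012, -0.009, 0.052, -1.077, 0.012, -0.009, 0.052, -1.077, 0.012, -0.009, 0.052, -1.077, 0.012, -0.009, 0.052, -1.077, 0.012, -0.009, 0.052, -1.077]' --gripper 0.5

```text
time: 50.32
tool_pos: [0.3784, 0.2362, 0.2]
tcp_rot: [0.841, 3.027, -0.0]
wrist_force: [-0.3, 1.1, 0.0]
width: 0.503
grip_force: 0.0
```

```bash
python3 - <<'E'
from h import *
np.set_printoptions(precision=4,suppress=True)
s=monitor.read_state();print(s['tool_pos'])
p=shot('wrist');save(p,'w11.png')
c=proj(p,(.379,.236,.065));print(c,viewer.spot_point(p,'key_bow')[:2])
for t in (50,60,80,100): print(bow(p,c,40,t), bow(p,c,40,t,.084)[0])
plan(.379,.236,.048,1.03)
E
```

```text
[0.3784 0.2362 0.2   ]
[329.8215 229.539 ] [{'point': [329.7, 229.2], 'score': 0.88}]Traceback (most recent call last):
  File "<stdin>", line 6, in <module>
  File "h.py", line 60, in bow
    q=min([c_ for c_ in cv2.findContours(m,cv2.RETR_EXTERNAL,cv2.CHAIN_APPROX_NONE)[0] if cv2.contourArea(c_)>80],key=lambda e:np.linalg.norm(e.mean(0)[0]-c))
ValueError: min() iterable argument is empty
```

```bash
python3 - <<'E'
from h import *
np.set_printoptions(precision=4,suppress=True)
p=shot('wrist');c=proj(p,(.379,.236,.065));c=c.astype(int)
g=p['image'].max(2);print(g[c[1]-48:c[1]+48:6,c[0]-60:c[0]+60:5])
for t in (70,85,100,120):
  try: print(t,bow(p,c,48,t))
  except Exception as e: print(t,'none')
E
```

```text
[[ 86  86 102 106 129 129 127 122 115 115 109 116 116 110 116 116 116 118
  124 124 124 124 124 123]
 [ 86  85  87  88  86 107  91 114 114 112 115 115 112 116 115 112 115 115
  122 125 124 124 124 124]
 [ 93  94  94  94  87  87 204 234 234 234 234 234 234 234 234 234 234 234
  231 125 124 137 133 137]
 [ 93  94  94  94  87  87 154 229 234 234 234 199  78 216 234 234 234 234
  230 125 125 138 137 137]
 [ 93  93  94  94  87  88 144 201 179 234 178  91  53  73 234 234 234 234
  229 125 126 138 137 138]
 [ 93  93  94  94  87  87 147 200 178 207 179  72  64  60 235 234 234 235
  220 125 126 137 137 138]
 [ 93  93  94  94  87  88 146 199 178 177 177  71  70  60 234 234 234 235
  211 126 125 138 138 138]
 [ 93  93  94  94  86  87 126 199 179 177 177  71  69  62 178 234 229 202
  169 126 136 138 138 138]
 [ 93  93  93  94  91  87 126 199 177 177 178  66  70  61 165 227 165 200
  125 126 127 138 138 139]
 [ 93  93  94  94  87  87 109 199 196 178 177  67  60  58 165 166 185 199
  124 125 126 139 138 138]
 [ 93  93  94  94  92  88 109 199 199 199 192  67  59  62 199 199 199 199
  111 125 136 13
[... 367 characters left out ...]
 196 167 167 167 234
  129 126 133 138 138 138]
 [ 93  94  94  94  88  94  96 197 197 196 205 234 235 235 209 169 233 234
  126 125 137 138 138 138]]
70 (array([ 0.379,  0.235, 42.773,  7.195, -0.537]), ((329.0, 229.0), (58.0, 10.0), 90.0))
85 (array([ 0.381,  0.235, 46.922, 17.721, -0.259]), ((329.3779296875, 231.79916381835938), (63.75696563720703, 24.40641975402832), 73.7798080444336))
100 (array([ 0.379,  0.228, 47.845, 31.163, -0.263]), ((321.0660095214844, 234.48114013671875), (64.97154235839844, 42.71913146972656), 74.05460357666016))
120 (array([ 0.38 ,  0.228, 48.812, 31.343, -0.259]), ((321.27294921875, 235.15695190429688), (66.23601531982422, 42.96437454223633), 73.7798080444336))
```

Call:
step_arm --series '[0, 0, 0.06, 0, 0, 0, 0.11, 0, 0, 0, 0.14, 0, 0, 0, 0.151, 0, 0, 0, 0.151, 0]'

```text
time: 51.1
tool_pos: [0.3781, 0.2362, 0.0489]
tcp_rot: [-0.838, -3.027, 0.001]
wrist_force: [-0.1, 0.4, -0.3]
width: 0.501
grip_force: 0.0
```

Call:
step_arm --series '[0, 0, 0, 0, 0, 0, 0, 0, 0, 0, 0, 0, 0, 0, 0, 0, 0, 0, 0, 0]' --gripper 0 --newtons 50

```text
time: 51.72
tool_pos: [0.3795, 0.237, 0.0506]
tcp_rot: [0.837, 3.026, 0.003]
wrist_force: [-0.5, -0.4, 6.7]
width: 0.084
grip_force: 50.4
```

Call:
step_arm --series '[0, 0, -0.02, 0, 0, 0, -0.04, 0, 0, 0, -0.08, 0, 0, 0, -0.12, 0, 0, 0, -0.16, 0, 0, 0, -0.16, 0]'

```text
time: 52.48
tool_pos: [0.3805, 0.2376, 0.2132]
tcp_rot: [0.836, 3.022, 0.009]
wrist_force: [1.9, -0.4, -1.0]
width: 0.089
grip_force: 49.5
```

```bash
python3 - <<'E'
from h import *
s=monitor.read_state();print(s['q'][5])
plan(.44,.33,.27,1.03)
E
```

```text
-0.528426334626115
shift [-0.0037  0.1103 -0.056 ] turn 0.001 rows 2.0 0.0 q6 -0.53 y-ang 1.031
```

```bash
python3 - <<'E'
from h import *
plan(.485,.391,.25,1.03)
E
```

```text
shift [-0.0109  0.1856 -0.0354] turn 0.001 rows 3.0 0.0 q6 -0.53 y-ang 1.031
```

Call:
step_arm --series '[-0.011, 0.186, -0.035, 0, -0.011, 0.186, -0.035, 0, -0.011, 0.186, -0.035, 0, -0.011, 0.186, -0.035, 0, -0.011, 0.186, -0.035, 0, -0.011, 0.186, -0.035, 0]'

```text
time: 53.22
tool_pos: [0.4821, 0.3888, 0.243]
tcp_rot: [-0.838, -3.027, 0.003]
wrist_force: [-0.2, 0.1, -0.4]
width: 0.089
grip_force: 49.5
```

```bash
python3 - <<'E'
from h import *
np.set_printoptions(precision=4,suppress=True,linewidth=220)
s=monitor.read_state();print(s['tool_pos'],s['width'])
p=shot('wrist')
r=viewer.spot_point(p,'keyhole')[:3]
for d in r: print(d,at_z(p,d['point'],.076))
print('unit box',viewer.boxes_of(p,'key_switch')[:3])
c=proj(p,(.485,.391,.076));print(c)
c=np.array(r[0]['point']).astype(int) if r else c.astype(int)
g=p['image'].max(2);print(g[c[1]-40:c[1]+41:4,c[0]-40:c[0]+41:3])
E
```

```text
[0.4821 0.3888 0.243 ] 0.08856456209308125
{'point': [335.1, 217.3], 'score': 0.96} [0.4837 0.3925 0.076 ]
{'point': [547.6, 86.0], 'score': 0.56} [0.4788 0.5712 0.076 ]
unit box [{'extent': [333.6, 219.1, 47.3, 42.4], 'score': 0.84}, {'extent': [538.0, 89.5, 66.3, 59.9], 'score': 0.64}, {'extent': [327.6, 340.8, 29.8, 146.3], 'score': 0.64}]
[334.3037 219.5671]
[[166 232 235 235 235 235 235 235 235 235 235 235 235 235 235 235 235 235 235 235 235 235 235 235 235 235 235]
 [235 235 235 235 218 235 235 235 235 235 235 235 235 235 235 235 235 235 235 235 235 235 236 235 235 235 235]
 [235 235 235 231 113 128 235 235 235 235 235 235 235 235 235 235 235 235 235 235 236 235 235 235 235 235 235]
 [230 235 235 235 234 113 131 235 235 235 235 235 235 198 146 220 235 235 235 235 235 236 235 236 236 235 235]
 [202 203 232 235 235 234 149 235 233 205 171 203 214 218 222 178 195 233 235 236 235 235 234 184 105 221 235]
 [202 202 204 235 235 235 235 157 220 219 197 150 140 123 145 194 219 229 186 235 236 171 110 117 221 236 236]
 [202 203 202 203 204 209 188 217 131  93  91  92 125 223 228 225  99
[... 896 characters left out ...]
 146 148 202 202 209 235 235 235]
 [200 201 200 200 200 200 180 145 132  96 141 144 142 126 112 109  98 118 143 158 201 201 202 208 235 235 235]
 [201 200 200 201 200 200 200 198 152 145 138 140 124 129 134 143 140 157 193 201 201 201 201 219 235 235 235]
 [199 199 200 199 200 200 200 199 199 200 181 117 152 177 181 191 199 201 200 146 108 109 132 207 235 235 235]
 [199 199 200 200 200 200 199 199 199 199 200 199 200 200 200 200 199 198 171 115 116 116 116 201 235 235 235]
 [198 198 200 200 200 199 199 199 199 199 220 234 233 235 234 234 233 234 218 150 120 119 148 187 235 235 235]
 [198 199 199 199 199 199 199 199 199 220 234 235 235 235 235 235 235 235 235 198 175 173 198 235 233 166 130]]
```

```bash
cat >> h.py <<'E'
def slot(p,c0,thr=(112,120,128)):
    i=cv2.resize(p['image'].max(2),None,fx=4,fy=4,interpolation=cv2.INTER_CUBIC)
    for t in thr:
        m=((i<t)*255).astype(np.uint8)
        n,l,st,ce=cv2.connectedComponentsWithStats(m)
        best=min([k for k in range(1,n) if 1000<st[k,4]<9000],key=lambda k:np.linalg.norm(ce[k]/4-c0),default=None)
        if best is None: continue
        yx=np.argwhere(l==best)[:,::-1]/4-.375
        W=np.array([at_z(p,e,.076)[:2] for e in yx[::3]])*1000
        (x,y),(w,h),a=cv2.minAreaRect(W.astype(np.float32));a=np.deg2rad(a if w>h else a+90);a=(a+np.pi/2)%np.pi-np.pi/2
        m_=W.mean(0);e=np.linalg.eigh(np.cov(W.T))[1][:,1];pa=np.arctan2(e[1],e[0])
        print(t,'rect',round(x,1),round(y,1),round(max(w,h),1),round(min(w,h),1),round(a,3),'mean',m_.round(1),'pca',round((pa+np.pi/2)%np.pi-np.pi/2,3),'px',ce[best]/4)
E
python3 - <<'E'
from h import *
p=shot('wrist');slot(p,(333,219),(105,112,120,130))
plan(.4838,.3925,.2,.30+np.pi/2)
E
```

```text
105 rect 484.3 389.8 15.0 5.7 -0.026 mean [484.5 389.9] pca -0.054 px [332.06269191 219.28275333]
112 rect 484.3 390.0 15.2 6.0 -0.034 mean [484.6 389.9] pca -0.05 px [332.07286192 219.34806498]
120 rect 484.4 389.8 15.6 6.2 -0.008 mean [484.6 389.8] pca -0.047 px [332.07357559 219.43113504]
130 rect 484.5 389.8 15.8 6.6 0.002 mean [484.8 389.8] pca -0.048 px [332.1149521  219.57778009]
shift [0.0007 0.0033 0.0443] turn -0.84 rows 0.7 4.5 q6 -0.39 y-ang 1.03
```

```bash
python3 - <<'E'
from h import *
plan(.4844,.3899,.165,-.035+np.pi/2)
E
```

```text
shift [-0.0011  0.0013  0.0793] turn -0.505 rows 1.3 2.7 q6 -0.39 y-ang 1.03
```

Call:
step_arm --series '[-0.001, 0.0013, 0, -0.505, -0.001, 0.0013, 0, -0.505, -0.001, 0.0013, 0.03, -0.505, -0.001, 0.0013, 0.06, -0.505, -0.001, 0.0013, 0.079, -0.505, -0.001, 0.0013, 0.079, -0.505, -0.001, 0.0013, 0.079, -0.505]'

```text
time: 54.3
tool_pos: [0.4853, 0.3912, 0.1663]
tcp_rot: [0.055, 3.14, 0.002]
wrist_force: [-0.2, 0.1, -0.0]
width: 0.086
grip_force: 49.5
```

```bash
python3 - <<'E'
from h import *
np.set_printoptions(precision=4,suppress=True,linewidth=250)
s=monitor.read_state();print(s['tool_pos'],s['wrist_force'])
p=shot('wrist');c=proj(p,(.4844,.3899,.076));print(c)
slot(p,c,(100,112,120,130))
M=R.from_rotvec(s['tcp_rot']).as_matrix();tip=np.array(s['tool_pos'])+M@[0,0,.0426];t=proj(p,tip);print('tip px',t,viewer.spot_point(p,'key_collar')[:1])
c=c.astype(int);g=p['image'].max(2);print(g[c[1]-30:c[1]+70:4,c[0]-36:c[0]+37:3])
plan(.4844,.3899,.12,-.035+np.pi/2)
E
```

```text
[0.4853 0.3912 0.1663] [-0.2489  0.0601 -0.0008]
[327.5611 247.6398]
100 rect 484.2 390.1 15.6 6.1 -0.022 mean [484.1 390.1] pca -0.003 px [328.2725 247.5601]
112 rect 484.3 390.1 16.1 6.5 -0.022 mean [484.3 390.1] pca -0.009 px [328.3497 247.7752]
120 rect 484.3 390.2 16.6 6.7 -0.025 mean [484.3 390.1] pca -0.017 px [328.4754 247.8769]
130 rect 466.3 379.6 27.1 7.5 -1.023 mean [466.9 378.3] pca -1.076 px [307.3863 220.4808]
tip px [330.0371 279.7912] [{'point': [329.2, 305.9], 'score': 0.75}]
[[178 177 176 177 177 159 116 138 143 140 139 135 135 136 205 210 222 229 193 106 142 142 235 235 235]
 [177 173 101 104 107 132 128 120 103  91  90  90  90  91  91  92 110 172 212 227 208 119 235 235 235]
 [176 176  99 119 131 121  95  89  89  90  90  91  91  92  92  94  94  99 100 167 220 221 205 235 235]
 [177 177 111 133 113 109 132 132 150 150 150 147 148 147 150 221 164 154 166 227 125 180 181 150 203]
 [200 156 131 122  70 107 132 131 147 147 147 148 147 146 147 150 150 150 151 150  67 125 143 135 201]
 [200 135 144 102 101  97 143 145 145 145 143  62  61  62 112 147 147 148 148 148  68 
[... 1348 characters left out ...]
35 235]
 [ 86 153 180 220 222 233 234 235 234  88  56  55  55  56  57  57  72 162 235 235 235 235 235 235 235]
 [115 114 197 234 234 234 234 234 234  71  54  55  55  55  56  57  63 166 234 235 235 235 235 235 235]
 [160 163 175 233 178 178 178 178 174  56  55  54  54  55  55  55  57 123 179 179 179 179 233 235 235]
 [161 162 231 228  88  89  89  88  58  54  53  53  53  53  54  55  54  59  90  90  90  91 230 235 233]
 [187 232 234 185  89  88  88  88  55  53  52  53  52  53  52  53  54  58  89  89  90  90 126 158 157]
 [215 213 190  98  89  89  88  87  53  52  52  51  52  51  52  53  52  55  89  89  90  90  88  69  69]]
shift [ 0.0013 -0.0017  0.0468] turn 0.0 rows 0.7 0.0 q6 -0.9 y-ang 1.536
```

Call:
step_arm --series '[0.001, -0.001, 0.02, -0.015, 0.001, -0.001, 0.04, -0.015, 0.001, -0.001, 0.04, -0.015, 0.001, -0.001, 0.04, -0.015]'

```text
time: 54.9
tool_pos: [0.4834, 0.3896, 0.1243]
tcp_rot: [-0.031, -3.141, 0.001]
wrist_force: [0.7, 0.0, -0.2]
width: 0.088
grip_force: 49.5
```

```bash
python3 - <<'E'
from h import *
np.set_printoptions(precision=4,suppress=True,linewidth=250)
s=monitor.read_state();print(s['tool_pos'],s['wrist_force'])
p=shot('wrist');c=proj(p,(.4843,.3901,.076)).astype(int);print(c)
g=p['image'].max(2);print(g[c[1]-30:c[1]+40:3,c[0]-36:c[0]+37:3])
plan(.4843,.3901,.09,1.55)
E
```

```text
[0.4834 0.3896 0.1243] [ 0.7251  0.0331 -0.1692]
[331 277]
[[ 98  92  97 131 129 122  96  86  87  86  87  87  88  88  88  88  89  91 145 170 183 215 147 208 235]
 [ 98 108 130 126 118  93  85  86  86  86  87  87  88  89  88  89  89  89  89  93 109 131 134 114 172]
 [ 93 130 124 116 114 113 113 113 114 114 115 112 114 114 114 128 128 120 119 109 109 117 124 126 107]
 [119 130 119  59 130 130 130 130 130 130 129 125 128 128 127 150 151 151 150 133 131  74 118 126 125]
 [129 123  93  56 128 128 128 128 129 129 128 126 127 127 127 149 149 150 129 129 130  70 127 120 127]
 [126 117  99  59 126 126 126 126 126 124  99  92  94  94 104 125 126 127 126 126 127  75 141 108 123]
 [122  96  98  91 113 113 113 112 105 105  84  54  55  56  83 123 124 124 125 125 126 123 141  94 123]
 [109  98  97 138 103 104 103 104 103 104  86  83  84  84  84 122 123 123 124 125 125 142 143  97 123]
 [113  98  97 139 104 104 104 104 103 103  85  84  83  85  84 123 123 123 123 123 125 142 144  98 117]
 [131  99  97 133 104 104 104 104 104  87  57  58  58  69  82 123 124 124 124 125 126 142 143  99 110]
 [138  99  
[... 808 characters left out ...]
119]
 [196 196 108  98  98  94  94  81  46  46  47  47  47  47  48  58 124 128 126 126 140 188 187 172 209]
 [196 196 114  87  87  86  84  48  47  47  46  46  47  47  48  48  75  87  86  87  93 200 233 234 234]
 [196 196 100  86  86  85  83  48  46  46  46  45  45  46  46  46  67  86  86  87  88 233 234 234 235]
 [196 196  92  86  86  85  82  47  45  45  45  45  46  45  46  47  62  86  86  87  87 230 234 234 234]
 [170 168  87  86  85  85  82  46  44  45  44  44  44  46  46  46  56  86  86  87  87 207 215 215 215]
 [ 52  54  86  87  85  85  76  46  45  45  45  45  45  46  46  45  53  85  85  87  87  70  56  56  57]]
shift [-0.0005  0.0002  0.035 ] turn 0.001 rows 0.6 0.0 q6 -0.91 y-ang 1.551
```

Call:
step_arm --series '[-0.0004, 0.0008, 0.003, 0, -0.0004, 0.0008, 0.006, 0, -0.0004, 0.0008, 0.009, 0, -0.0004, 0.0008, 0.012, 0, -0.0004, 0.0008, 0.015, 0, -0.0004, 0.0008, 0.015, 0]'

```text
time: 55.7
tool_pos: [0.4843, 0.3905, 0.1097]
tcp_rot: [0.031, 3.141, -0.0]
wrist_force: [2.0, -0.7, -0.8]
width: 0.081
grip_force: 49.5
```

Call:
step_arm --series '[0, 0, 0.004, 0, 0, 0, 0.008, 0, 0, 0, 0.012, 0, 0, 0, 0.016, 0, 0, 0, 0.02, 0, 0, 0, 0.023, 0, 0, 0, 0.023, 0]'

```text
time: 56.58
tool_pos: [0.4843, 0.3906, 0.0867]
tcp_rot: [0.031, 3.141, 0.0]
wrist_force: [3.9, 0.5, -1.0]
width: 0.086
grip_force: 49.4
```

Call:
step_arm --series '[0, 0, 0.001, 0, 0, 0, 0.002, 0, 0, 0, 0.003, 0, 0, 0, 0.004, 0, 0, 0, 0.004, 0]'

```text
time: 57.2
tool_pos: [0.4845, 0.3908, 0.0864]
tcp_rot: [0.031, 3.14, 0.001]
wrist_force: [-3.3, -5.6, 15.8]
width: 0.083
grip_force: 52.2
```

Call:
step_arm --series '[0, 0, -0.002, 0.15, 0, 0, -0.002, 0.3, 0, 0, -0.002, 0.45, 0, 0, -0.002, 0.6, 0, 0, -0.002, 0.75, 0, 0, -0.002, 0.9, 0, 0, -0.002, 1.05, 0, 0, -0.002, 1.2]'

```text
time: 58.2
tool_pos: [0.4842, 0.3905, 0.0865]
tcp_rot: [1.805, 2.571, 0.0]
wrist_force: [-0.7, -1.9, 7.6]
width: 0.082
grip_force: 50.8
```

Call:
step_arm --series '[0, 0, 0, 0.1, 0, 0, 0, 0.2, 0, 0, 0, 0.2, 0, 0, 0, 0.2]'

```text
time: 58.7
tool_pos: [0.4841, 0.3906, 0.0865]
tcp_rot: [2.047, 2.383, 0.0]
wrist_force: [-0.8, -2.8, 7.6]
width: 0.089
grip_force: 50.9
```

```bash
python3 - <<'E'
from h import *
s=monitor.read_state();print(s['torque'],s['wrist_force'],s['q'][5]);plan(.4843,.3905,.086,1.55)
E
```

```text
[-0.4260216   0.09326787  0.01662201] [-0.76541917 -2.78160539  7.60971996] 0.48786501873510335
shift [-0.0001  0.0002  0.0005] turn -1.399 rows 0.0 7.5 q6 0.49 y-ang 0.151
```

Call:
step_arm --series '[0, 0, 0, 0.05, 0, 0, 0, 0.1, 0, 0, 0, 0.15, 0, 0, 0, 0.2, 0, 0, 0, 0.2]'

```text
time: 59.32
tool_pos: [0.484, 0.3906, 0.0865]
tcp_rot: [2.276, 2.166, 0.0]
wrist_force: [-1.5, -1.3, 9.1]
width: 0.09
grip_force: 50.9
```

```bash
python3 - <<'E'
from h import *
s=monitor.read_state();print(s['torque'],s['wrist_force'],s['q'][5]);plan(.4843,.3905,.086,1.55)
E
```

```text
[-0.40080146  0.10611716  0.0169239 ] [-1.50598281 -1.32125928  9.06416669] 0.6882380040817342
shift [-0.0001  0.0003  0.0005] turn -1.599 rows 0.0 8.6 q6 0.69 y-ang -0.049
```

Call:
step_arm --series '[0, 0, 0, 0.04, 0, 0, 0, 0.08, 0, 0, 0, 0.12, 0, 0, 0, 0.12]'

```text
time: 59.82
tool_pos: [0.4839, 0.3906, 0.0865]
tcp_rot: [-2.401, -2.026, 0.0]
wrist_force: [-1.2, -2.3, 8.8]
width: 0.084
grip_force: 50.9
```

```bash
python3 - <<'E'
from h import *
s=monitor.read_state();print(s['torque'],s['wrist_force'],s['q'][5]);plan(.4843,.3905,.086,1.55)
p=shot('wrist')
for l in ['key_bow','key_collar']: print([(np.round(d['point']),d['score']) for d in viewer.spot_point(p,l)][:2])
E
```

```text
[-0.3212576   0.24712243  0.14958796] [-1.22389552 -2.2927307   8.8480295 ] 0.807839488044277
shift [-0.      0.0004  0.0005] turn -1.719 rows 0.0 9.2 q6 0.81 y-ang -0.169
[(array([328., 340.]), 0.74)]
[(array([328., 306.]), 0.7)]
```

Call:
step_arm --series '[0, 0, 0, 0.03, 0, 0, 0, 0.06, 0, 0, 0, 0.06]'

```text
time: 60.35
tool_pos: [0.4838, 0.3906, 0.0865]
tcp_rot: [2.46, 1.954, -0.001]
wrist_force: [-1.6, -2.3, 7.7]
width: 0.085
grip_force: 51.1
```

```bash
python3 - <<'E'
from h import *
s=monitor.read_state();print(s['torque'],s['wrist_force'],s['q'][5]);plan(.4843,.3905,.086,1.55)
E
```

```text
[-0.42590246  0.23014875  0.39793387] [-1.5736414  -2.28595409  7.74748204] 0.867299417801816
shift [0.     0.0005 0.0005] turn -1.778 rows 0.0 9.5 q6 0.87 y-ang -0.228
```

Call:
step_arm --series '[0, 0, -0.001, -0.05, 0, 0, -0.001, -0.05]'

```text
time: 60.6
tool_pos: [0.4839, 0.3905, 0.0866]
tcp_rot: [-2.411, -2.014, 0.0]
wrist_force: [-0.6, -1.3, 5.6]
width: 0.084
grip_force: 50.4
```

Call:
step_arm --series '[0, 0, 0, 0, 0, 0, 0, 0, 0, 0, 0, 0]' --gripper 0.3

```text
time: 60.98
tool_pos: [0.4836, 0.3904, 0.0854]
tcp_rot: [-2.411, -2.013, 0.002]
wrist_force: [0.7, -0.7, 0.8]
width: 0.298
grip_force: 0.0
```

Call:
step_arm --series '[0, 0, -0.01, 0, 0, 0, -0.03, 0, 0, 0, -0.07, 0, 0, 0, -0.12, 0, 0, 0, -0.17, 0, 0, 0, -0.17, 0]'

```text
time: 61.72
tool_pos: [0.4872, 0.3929, 0.2648]
tcp_rot: [2.411, 2.013, 0.022]
wrist_force: [0.8, 0.7, 0.4]
width: 0.304
grip_force: 0.0
```

```bash
python3 - <<'E'
from h import *
np.set_printoptions(precision=4,suppress=True,linewidth=200)
s=monitor.read_state();print(s['tool_pos'],s['time'])
p=shot('wrist');c=proj(p,(.4843,.3905,.101));print(c,viewer.spot_point(p,'key_bow')[:1])
for t in (65,80,95):
  try: print(t,bow(p,c,45,t,.101))
  except Exception as e: print('none')
a=shot('scene');b=shot('side')
o={l:[(q,viewer.spot_point(q,l)[:1]) for q in (a,b)] for l in ['clamp_lug','bolt_knob','key_bow']}
for l,v in o.items():
  v=[(q,r[0]['point']) for q,r in v if r]; print(l,[np.round(u,0) for _,u in v],tri(v) if len(v)>1 else '')
M=R.from_rotvec([0,0,-.042]).as_matrix()
for n,L in [('lug',(-.06,.047,.091)),('knob',(-.06,.044,.123))]: X=np.array([.6055,.0392,0])+M@L;print(n,X,proj(a,X),proj(b,X))
i=a['image'].astype(int)
m=(((i[...,1]-i[...,2]>8)&(i.sum(2)>400))*255).astype(np.uint8)
for c in cv2.findContours(m,cv2.RETR_EXTERNAL,cv2.CHAIN_APPROX_NONE)[0]:
    W=np.array([at_z(a,q[0],.046)[:2] for q in c])*1000;r=cv2.minAreaRect(W.astype(np.float32))
    if cv2.contourArea(c)>60 and r[0][1]<-100: print('blk',r)
E
```

```text
[0.4872 0.3929 0.2648] 61.725
[323.3018 223.6889] [{'point': [323.7, 224.6], 'score': 0.96}]
none
80 (array([ 0.484,  0.39 , 42.028,  7.941,  1.414]), ((322.7185363769531, 223.9931640625), (52.255741119384766, 10.120059967041016), 88.21009063720703))
95 (array([ 0.484,  0.39 , 43.63 ,  8.687,  1.43 ]), ((322.95025634765625, 223.95474243164062), (54.224273681640625, 11.035114288330078), 87.27368927001953))
clamp_lug [array([325., 272.]), array([341., 227.])] [0.5515 0.0941 0.0888]
bolt_knob [array([421., 223.]), array([341., 219.])] [0.5626 0.2823 0.0836]
key_bow [array([266., 166.])] 
lug [0.5475 0.0887 0.091 ] [322.8962 269.7254] [341.1665 229.1619]
knob [0.5474 0.0857 0.123 ] [322.086  264.0021] [342.2472 219.858 ]
blk ((629.465087890625, -320.8977355957031), (56.3013801574707, 61.72803497314453), 14.557785034179688)
blk ((666.3023071289062, -143.5497589111328), (65.48233032226562, 38.4547004699707), 87.70272064208984)
blk ((596.2608032226562, -140.4524383544922), (64.86552429199219, 38.18690872192383), 88.13180541992188)
blk ((524.5718994140625, -137.45724487304688), (71.00494384765625, 42.21275329589844), 86.85236358642578)
blk ((-842.8748779296875, -574.390869140625), (270.4361572265625, 63.800235748291016), 88.46662902832031)
```

```bash
python3 -c "
from workcell import job
print(job.finish_job())"
```

```text
the job is handed in; nothing more can be done
None
```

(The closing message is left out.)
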